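Load a sample board on the braked drying trolley and roll it on

ROBOT

A 6-joint arm with a two-finger parallel gripper is mounted at the origin on the work surface. World frame = base frame: x ahead of the robot, y to its left, z up, the work surface at z = 0. Lengths are in mm, angles in rad, forces in N, time in s.
With the tool pointing down it reaches from about 350 to 975 mm from the base axis. Payload 7.1 kg.
Tool frame: the origin (TCP) lies on the centre line of the jaws, within the pads' length; the fingertips stand 8 mm ahead of it and the grasp point (between the pads) lies 11 mm behind it; z points along the fingers, x is the direction in which the jaws open and shut, and the axes are right-handed (so a half turn about z gives the same grasp; the last joint's range is limited). The gripper opens to 88 mm and grips with 3 to 60 N. Pads are 20 mm wide; open, the fingers measure 115 mm over their backs; the gripper's body (75 mm by 178 mm) begins 61 mm behind the grasp point.
Start: joints at [1.223, 0.423, 1.63, -0, 1.089, -0.019], TCP at [201.785, 591.513, 230.675] pointing down, gripper open.
Joint ranges: [-3, 3], [-0.9, 2.11], [0.09, 2.58], [-1.31, 4.45], [0.11, 2.69], [-2.54, 2.54]. Speed limits (rad/s): [2.39, 2.39, 3.01, 3.14, 3.14, 3.14].

INTERFACE

Orientations are given as a rotation vector (axis times angle).
In Python, from workcell import ctrl gives the robot as it stands.
- The arm moves only by the shell command python3 -m handwheel 'ROWS'. ROWS is JSON, a list of rows, each a list of 3 entries, a list of its own where there are three numbers: the turn, a rotation vector about the tool's x, y, z in rad, then the shift along the tool's x, y, z in mm, then the opening, from 0 (shut) to 1 (fully open). In form: [[[ax, ay, az], [tx, ty, tz], jaw], ...]. A call has exactly 10 rows; each row shifts and turns the pose as measured when the row begins, along the tool's axes as they then stand; what a row does not reach is not made up. A row lasts 1/12 s, in which the tool goes at most 41.7 mm and 7.16 degrees, less where a joint would pass 70% of its speed; a pose out of reach is approached as far as the arm can. A call with a gripper value outside its range is refused whole. The fingers move at their own pace and stop on an object; the grip force is fixed at half the most. Time passes only in rows, so rows that do not move let the fingers close, or fill a call up. It gives the time, the measured TCP pose, the force and the opening at its end, in the units of the state.
- ctrl.get_obs(): the state, without advancing time (a new reading comes with each control period).
- ctrl.get_image(name): name is "side" or "top"; returns a dict with "pixels" (480x640x3 uint8, red, green, blue), "camera_matrix" (3x3 intrinsics, pixels), "rvec" (rotation vector, rad) and "tvec" (3), from world to camera coordinates, as OpenCV has them. Camera axes: x right, y down, z forward; pixel columns grow to the right and rows downward; lengths in mm; the calibration is good to about 2 mm. A picture is of the moment at which its call begins. There is no depth.
- ctrl.close_job(): hands the job in, once; it reports no verdict.
Trained networks look in a picture, given as the dict that the camera call returned (one of the last four; its "shot" number tells which), for a name from the list of things; names that differ only in an ending like _2 or _b are one class to them, and where a whole thing is asked for, a point or a joint stands for the part that bears it (a point fixed in the world has none). Each returns a list of dicts, best first, with "score" (0 to 1); they miss things now and then, are a little off and sometimes report something else, mostly with a low value. They report only what shows in the picture. A call takes as long as a camera call. They do not tell look-alikes from the thing itself.
- ctrl.look_for(picture, query): "position" ([x, y, z] in mm, in the coordinates of the camera as it stood for that picture, good to about 4 mm: the middle of the surface that is visible of it).
- ctrl.spot_point(picture, query): "position" ([x, y, z] in mm, in the coordinates of the camera as it stood for that picture, good to about 4 mm: a listed point, or the origin of a listed thing).
The state is a dict: "t": time; "qpos": joint angles; "qvel": joint speeds; "joint_torque": joint torques, N m; "ee_pos": TCP position; "orientation": TCP orientation; "ft_force": force on the tool from outside, world axes, zero at the start; "moment": the same for the moment, N m; "width": finger opening in mm.
Only numpy, scipy, OpenCV 4.12 (cv2) and the standard library are available. Lean on these libraries where they do the work, as an engineer would, in place of code of your own. Each camera call takes 0.05 s, during which the arm holds its last target.

TASK

Kick the trolley's brake pedal down so that it stays locked, then stand the sample board that lies flat on the table upright on the little easel, let go, take it again by its top edge and put it standing, right down, in the empty middle slot of the trolley while the brake is still locked. Then flick the pedal up to release the brake and roll the trolley gently along its runway right up to the buffer at the far end, with the board still standing in it. Leave the tins, tools and other things on the table where they are.

Things in the scene. Friction and masses are not known exactly. Their poses are not given: they have to be found in the camera images.
- trolley (a joint): Position of the trolley along its runway in m: 0 at the stop blocks, 0.28 when its front touches the rubber buffer at the other end. It grows along the runway's own -y (to the robot's right); the trolley rolls with about 1 N when the brake is up.
- brake (a joint): Kick-down brake pedal angle, rad: 0 up (released), about 0.74 down, rubber foot pressed on the runway (locked, goes no farther). An over-centre spring holds either end: about 11 N down on the tread starts it, less later; past 0.40 it snaps down and holds the trolley against about 12 N. About 10 N up lifts it; below 0.40 it springs up.
- tread (a point): Centre of the pedal's tread, a dark steel plate 46 mm wide (own x, across the runway), 34 long, 8 thick, on a 14 mm wide stem, behind the trolley's rear end; nothing beside or under it but the runway (6 mm high). Seen from the slot along trolley +y and from the table up: 170 and 98 mm when released, 184 and 38 mm when locked. Axes: the trolley's, turned about x.
- brake_pin (a point): Hinge axis of the pedal, along the trolley's x, 50 mm above the table, 100 mm from the slot along trolley +y. The tread's centre is 85 mm from it; the pedal points back (+y), 0.60 rad above level when released, 0.14 rad below level when locked.
- slot (a point): Middle of the floor of the trolley's empty middle slot, 47.5 mm above the table, tipped 5 degrees so that the board leans on the front (-y) ribs. Axes: x across the runway, y along it to the rear end with handle and pedal, z up. A board stands across the runway: 64 mm width along x between plywood sides 76 mm apart (8 mm thick, tops 116 mm above this floor), 12 mm thickness along y.
- slot_mouth (a point): Middle of the slot's mouth, 116 mm above its floor, axes as slot. Here the sides flare to about 88 mm apart. Ribs 18 mm apart along y, reaching 14 mm in from each side, guide the board and flare to about 26 mm. A finished board of the same size stands fixed in each end slot, 50 mm either way along y, 30 mm of it above this mouth.
- handle (a point): Middle of the trolley's push handle: a level bar of 15 mm diameter, 80 mm long along the trolley's x, 202 mm above the table, 94 mm from the slot along trolley +y. Push it along the trolley's -y.
- board_center (a point): Centre of the loose sample board: wood with a rough white plaster face, 145 mm (own x) x 64 mm (y) x 12 mm (z), about 120 g. It starts flat on the table, plaster face up, centre 6 mm above the table. It may stand on either end.
- easel_rest (a point): Where the board's centre is when it leans on the easel, a short end on the ledge (about 77 mm above the table). Axes are the easel's: x level from front (the side of the lying board) to back, y along the ledge, z up. The slope rises along (0.574, 0, 0.819); its outward normal is (-0.819, 0, 0.574). The board's top end is then 72.5 mm up the slope from here.
- easel_foot (a point): Middle of the foot of the easel's panel, on the ledge, axes as easel_rest. The easel is fixed, light wood: panel 90 mm wide, 95 mm long up the 55 degree slope, so that the board's uppermost 50 mm stand free above it; the ledge is 22 mm deep, square to the panel, with a lip 7 mm high at its edge.
- tin_tall: Bystander: closed paint tin, 80 mm across, 105 mm tall. Origin at the centre of its underside.
- tin_small: Bystander: closed paint tin, 68 mm across, 75 mm tall. Origin at the centre of its underside.
- tub: Bystander: open white tub, 100 mm across, 85 mm tall. Origin at the centre of its underside.
- tape: Bystander: roll of masking tape lying flat, 90 mm across, 30 mm tall. Origin at the centre of its underside.
- knife: Bystander: filling knife lying flat, about 230 mm long, under 30 mm tall, along its own x. Origin under its middle.
- brush: Bystander: flat paint brush lying down, about 200 mm long, under 30 mm tall, along its own x. Origin under its middle.
- sander: Bystander: cork sanding block, 110 x 65 x 35 mm. Origin at the centre of its underside.
Mind the look-alikes: they are no part of the job. Several things look just like the part that bears board_center: the one meant starts farthest from the robot's base.

How it is judged:
By the outcome, as a careful person would: the job done as asked, in the order asked, and still so for the second after the job is handed in, with the robot touching nothing.
It also fails if it takes over 72 s, if anything falls off the work surface, if the arm or the gripper's body presses on something with over 40 N, if the wrist force passes 120 N, or if a joint passes its speed limit or range.

## Working session

There is one attempt and no reset: what is moved stays moved. The work goes in short steps, Python scripts to look and compute and a shell command to move; the robot and the scene stay as the last step left them, time stands still between calls to the robot, and variables do not carry over. Pictures are saved under pics/ and viewed, and the job is handed in when it is done.

```bash
ls; mkdir -p pics
cat > h.py <<'E'
from workcell import ctrl
import numpy as np, cv2
from scipy.spatial.transform import Rotation as R
def shot(cam,name=None):
    p=ctrl.get_image(cam)
    if name: cv2.imwrite(f'pics/{name}.png',cv2.cvtColor(np.asarray(p['pixels']),cv2.COLOR_RGB2BGR))
    return p
def w(p,pos):
    M=R.from_rotvec(np.ravel(p['rvec'])).as_matrix()
    return M.T@(np.array(pos)-np.ravel(p['tvec']))
def find(p,q,f='spot_point'):
    for d in getattr(ctrl,f)(p,q):
        print(q,f,round(d['score'],2),np.round(w(p,d['position']),1),{k:np.round(v,3) for k,v in d.items() if k not in('score','position')})
def proj(p,X):
    return cv2.projectPoints(np.array(X,float).reshape(-1,1,3),np.ravel(p['rvec']).astype(float),np.ravel(p['tvec']).astype(float),np.array(p['camera_matrix'],float),None)[0].reshape(-1,2)
def ray(p,uv,z):
    K=np.array(p['camera_matrix']);M=R.from_rotvec(np.ravel(p['rvec'])).as_matrix()
    c=-M.T@np.ravel(p['tvec']); d=M.T@np.linalg.inv(K)@np.array([uv[0],uv[1],1.])
    return c+d*(z-c[2])/d[2]
def st():
    o=ctrl.get_obs(); print('t',round(o['t'],2),'pos',np.round(o['ee_pos'],1),'F',np.round(o['ft_force'],1),'w',round(o['width'],1)); print(R.from_rotvec(o['orientation']).as_matrix().round(3)); print('q',np.round(o['qpos'],2)); return o
E
python3 - <<'E'
from h import *
st()
for c in('top','side'):
    p=shot(c,c+'0')
    for q in ['slot','slot_mouth','tread','brake_pin','handle','board_center','easel_rest','easel_foot']: find(p,q)
E
```

```text
pics
t 0.0 pos [201.6 591.  229.9] F [-0.8  0.4  0.1] w 87.7
[[ 0.323  0.946 -0.001]
 [ 0.946 -0.323 -0.001]
 [-0.002 -0.    -1.   ]]
q [ 1.22  0.42  1.63 -0.    1.09 -0.02]
slot spot_point 0.73 [573.2 183.7  49.1] {}
slot_mouth spot_point 0.64 [577.8 181.7 159.3] {}
tread spot_point 0.68 [558.1 349.5  93.6] {}
brake_pin spot_point 0.97 [565.9 275.6  49. ] {}
brake_pin spot_point 0.38 [365.6 200.8   4.6] {}
handle spot_point 0.56 [564.7 273.9 202.5] {}
board_center spot_point 0.96 [ 261.1 -234.1    4.8] {}
board_center spot_point 0.8 [ 450.7 -314.7    9.1] {}
easel_rest spot_point 0.84 [ 426.6 -124.9   80.2] {}
easel_foot spot_point 0.94 [ 430.1 -165.3   12.5] {}
easel_foot spot_point 0.27 [ 7.462e+02 -3.256e+02 -6.000e-01] {}
slot spot_point 0.88 [581.5 179.   50. ] {}
slot_mouth spot_point 0.84 [580.2 178.4 165.3] {}
tread spot_point 0.63 [561.8 345.2  99.3] {}
tread spot_point 0.3 [572.1 271.5 204.9] {}
brake_pin spot_point 0.64 [573.5 277.9  54.4] {}
brake_pin spot_point 0.62 [7.838e+02 2.593e+02 1.000e-01] {}
handle spot_point 0.62 [571.1 274.  206.9] {}
board_center spot_point 0.9 [ 264.9 -240.2    8.8] {}
board_center spot_point 0.63 [ 458.6 -319.3    5.3] {}
board_center spot_point 0.35 [582.  179.   48.4] {}
board_center spot_point 0.17 [ 433.6 -158.4   16.7] {}
easel_rest spot_point 0.74 [ 432.1 -128.9   76.7] {}
easel_foot spot_point 0.58 [ 434.8 -158.5   14.4] {}
```

View pics/top0.png

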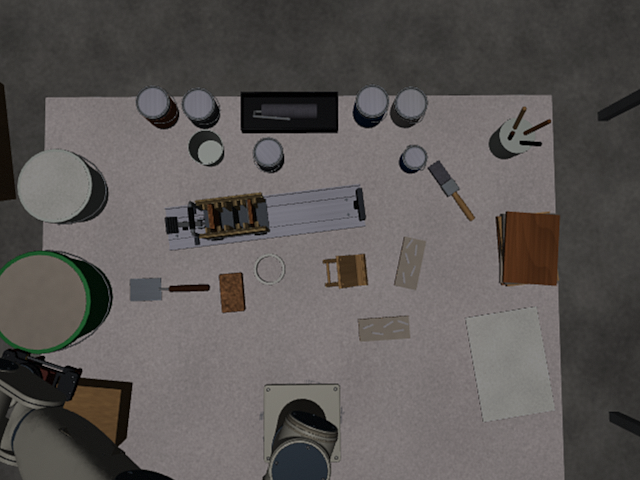

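View pics/side0.png

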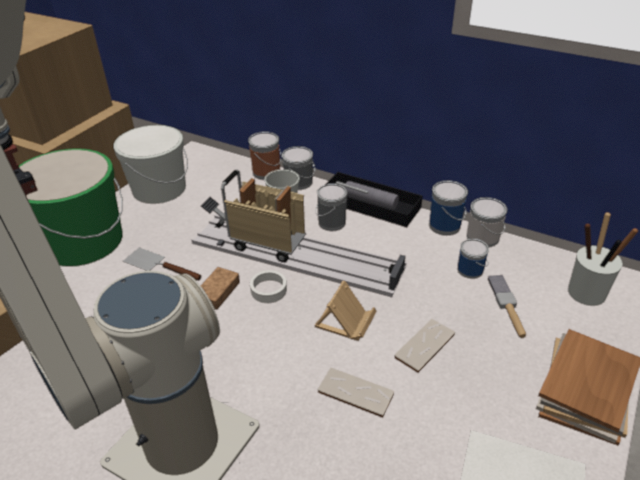

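The scene shows the trolley and runway at top px (165–365, 185–250), easel at (347, 270), and two lying boards at (410, 263) and (384, 328). The farther one, at about (455, -316), is the target. I'll zoom in to get the orientations.

Run:
```python
from h import *
im=cv2.imread('pics/top0.png')
a=cv2.resize(im[225:325,310:440],None,fx=6,fy=6,interpolation=cv2.INTER_CUBIC);cv2.imwrite('pics/z1.png',a)
a=cv2.resize(im[175:260,150:380],None,fx=3.4,fy=3.4,interpolation=cv2.INTER_CUBIC);cv2.imwrite('pics/z2.png',a)
p=shot('top')
for uv in [(418,237),(402,288)]: print(ray(p,uv,6))
print(p['rvec'],p['tvec'],p['camera_matrix'])
for q in ['tin_tall','tin_small','tub','tape','knife','brush','sander']: find(p,q)
```

```text
[ 524.65985207 -341.52374617    6.        ]
[ 377.24575348 -292.59050742    6.        ]
[ 2.19035317 -2.20498252  0.07371205] [ -38.23774135  523.29096604 1591.12214434] [[556.65136897   0.         314.92827037]
 [  0.         556.65136897 238.04075013]
 [  0.           0.           1.        ]]
tin_tall spot_point 0.74 [759.5  87.4   1.3] {}
tin_small spot_point 0.89 [ 744.3 -326.7   -0.9] {}
tub spot_point 0.75 [ 7.436e+02 -3.237e+02  3.000e-01] {}
tub spot_point 0.74 [779.4 260.7  -1.1] {}
tape spot_point 0.51 [ 4.349e+02  8.890e+01 -2.000e-01] {}
knife spot_point 0.58 [382.8 380.1   1.8] {}
brush spot_point 0.86 [ 657.4 -443.2   -6.8] {}
sander spot_point 0.66 [366.9 197.2   1.1] {}
```

View pics/z1.png

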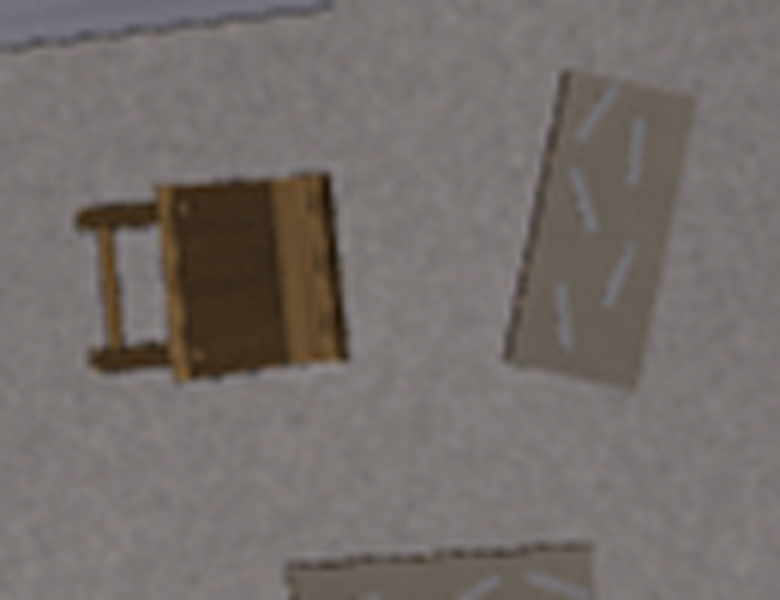

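View pics/z2.png

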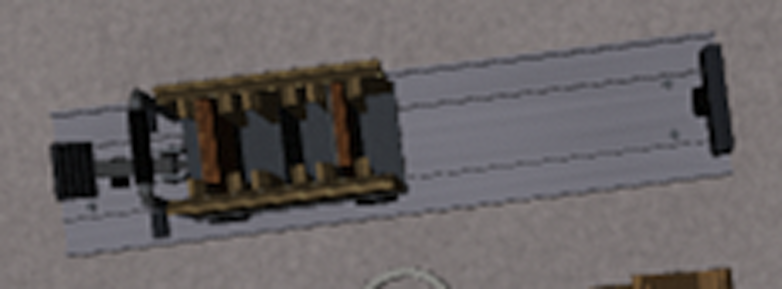

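Run:
```python
from h import *
p=shot('top')
z1=lambda x,y:((x+.5)/6+310-.5,(y+.5)/6+225-.5)
z2=lambda x,y:((x+.5)/3.4+150-.5,(y+.5)/3.4+175-.5)
c=np.array([ray(p,z1(*u),12) for u in [(569,72),(693,98),(637,388),(508,360)]]);print(c,c.mean(0))
d=(c[0]+c[1]-c[2]-c[3])/2;print('long',np.linalg.norm(d),np.degrees(np.arctan2(d[1],d[0])))
for a,b in [((70,256),(730,175)),((52,112),(712,35))]:
    A=ray(p,z2(*a),6);B=ray(p,z2(*b),6);e=A-B;print('runway',A,B,np.degrees(np.arctan2(-e[0],e[1])))
for n,u in dict(tread1=(52,144),t2=(92,143),t3=(95,197),t4=(55,200)).items(): print(n,ray(p,z2(*u),98))
for n,u in dict(h1=(138,92),h2=(150,208)).items(): print(n,ray(p,z2(*u),202))
for n,u in dict(bufa=(712,45),bufb=(728,153)).items(): print(n,ray(p,z2(*u),50))
for n,u in dict(b1=(205,98),b2=(212,183),c1=(338,84),c2=(347,165)).items(): print(n,ray(p,z2(*u),192))
for n,u,z in [('top1',(160,187),88),('top2',(180,378),88),('lip1',(328,175),20),('lip2',(347,358),20)]:print(n,ray(p,z1(*u),z))
```

```text
[[ 525.77429674 -300.95245569   12.        ]
 [ 512.82441275 -360.69853181   12.        ]
 [ 373.57235249 -331.21682715   12.        ]
 [ 387.42238198 -269.38239857   12.        ]] [ 449.89836099 -315.56255331   12.        ]
long 142.1190386269938 -12.403262090730221
runway [491.74788793 376.66878933   6.        ] [ 557.3475263  -185.78026626    6.        ] 6.652473508657389
runway [614.84389554 392.94890694   6.        ] [ 678.00471408 -171.75257949    6.        ] 6.381902789745833
tread1 [578.55822334 368.90388524  98.        ]
t2 [579.17385406 336.81995064  98.        ]
t3 [535.62158122 334.10764673  98.        ]
t4 [533.40823493 366.12771659  98.        ]
h1 [607.3449463  277.91385748 202.        ]
h2 [520.03505258 268.45630461 202.        ]
bufa [ 662.88536137 -167.64505816   50.        ]
bufb [ 572.30488995 -179.93983517   50.        ]
b1 [603.73246361 229.47321732 192.        ]
b2 [539.25379961 223.96305909 192.        ]
c1 [613.81048869 129.01425114 192.        ]
c2 [552.25409822 122.24006131 192.        ]
top1 [469.73265931 -99.25018492  88.        ]
top2 [ 382.42112556 -107.59676043   88.        ]
lip1 [ 476.61344736 -183.13147291   20.        ]
lip2 [ 389.15290724 -191.16823573   20.        ]
```

```bash
cat >> h.py <<'E'
def goto(pos=None,Rt=None):
    """prints total shift in the present tool axes, turn, and shift in axes after the turn"""
    o=ctrl.get_obs();M=R.from_rotvec(o['orientation']).as_matrix();x=np.array(o['ee_pos'])
    d=(np.array(pos)-x) if pos is not None else np.zeros(3)
    print('t',round(o['t'],2),'at',x.round(1),'w',round(o['width'],1),'F',np.round(o['ft_force'],1))
    print('shift now-axes',(M.T@d).round(1),'dist',np.linalg.norm(d).round(1))
    if Rt is not None:
        rv=R.from_matrix(M.T@Rt).as_rotvec();print('turn',rv.round(3),'deg',np.degrees(np.linalg.norm(rv)).round(1),'shift after-axes',(Rt.T@d).round(1))
def frame(z,x):
    z=np.array(z,float);z/=np.linalg.norm(z);x=np.array(x,float);x-=z*(x@z);x/=np.linalg.norm(x);return np.c_[x,np.cross(z,x),z]
PH=np.radians(6.5);TX=np.array([np.cos(PH),np.sin(PH),0]);TY=np.array([-np.sin(PH),np.cos(PH),0])
EA=np.radians(5.3);EY=-np.array([np.cos(EA),np.sin(EA),0]);EX=np.array([-np.sin(EA),np.cos(EA),0])
UP=np.array([0,0,1.]);SLOT=np.array([575.5,181.5,47.5]);REST=np.array([429,-126.5,77.])
E
python3 - <<'E'
from h import *
goto([402,351,230],frame([0,0,-1],TX))
p=shot('top')
for uv in [(45,300),(45,255)]:print(ray(p,uv,0),ray(p,uv,200))
E
python3 -m handwheel '[[[0,0,0],[-16,26,0],0],[[0,0,0],[-16,26,0],0],[[0,0,0],[-16,26,0],0],[[0,0,0],[-16,26,0],0],[[0,0,0],[-16,26,0],0],[[0,0,0],[-16,26,0],0],[[0,0,0],[-16,26,0],0],[[0,0,0],[-16,26,0],0],[[0,0,0],[-16,26,0],0],[[0,0,0],[-16,26,0],0]]'
python3 - <<'E'
from h import *
goto([556,355,150],frame([0,0,-1],TX)); st()
E
```

```text
t 1.35 at [201.8 591.5 230.7] w 87.8 F [ 1.2  0.1 -0.5]
shift now-axes [-163.   267.2    0.7] dist 313.0
turn [ 0.    -0.     1.129] deg 64.7 shift after-axes [171.7 261.6   0.7]
[350.10199939 736.7796372    0.        ] [360.23422245 642.67890538 200.        ]
[479.70702308 739.42397502   0.        ] [473.82410695 644.99648551 200.        ]
t: 2.23
ee_pos: [400.8, 352.0, 230.8]
orientation: [-2.544, -1.839, -0.006]
ft_force: [0.3, 0.3, 0.2]
width: 24.6
t 2.23 at [400.8 352.  230.8] w 24.6 F [0.3 0.3 0.2]
shift now-axes [ 51.1 146.4  81. ] dist 175.0
turn [-0.003 -0.004  1.138] deg 65.2 shift after-axes [154.5  14.6  80.8]
t 2.23 pos [400.8 352.  230.8] F [0.3 0.3 0.2] w 24.6
[[ 0.313  0.95   0.001]
 [ 0.95  -0.313  0.005]
 [ 0.005 -0.    -1.   ]]
q [ 0.7   0.29  1.83  0.    1.02 -0.56]
```

```bash
python3 -m handwheel '[[[0,0,0.114],[0,0,4],0],[[0,0,0.114],[0,0,4],0],[[0,0,0.114],[0,0,4],0],[[0,0,0.114],[0,0,4],0],[[0,0,0.114],[0,0,4],0],[[0,0,0.114],[0,0,4],0],[[0,0,0.114],[0,0,4],0],[[0,0,0.114],[0,0,4],0],[[0,0,0.114],[0,0,4],0],[[0,0,0.114],[0,0,4],0]]'
python3 - <<'E'
from h import *
goto([556,356,135],frame([0,0,-1],TX))
E
```

```text
t: 3.07
ee_pos: [407.3, 346.6, 191.4]
orientation: [-3.134, -0.082, -0.01]
ft_force: [-0.4, 0.2, 0.6]
width: 0.5
t 3.07 at [407.3 346.6 191.4] w 0.5 F [-0.4  0.2  0.6]
shift now-axes [148.6  -1.3  57.4] dist 159.3
turn [-0.006 -0.007 -0.061] deg 3.5 shift after-axes [148.8   7.5  56.4]
```

```bash
python3 -m handwheel '[[[0,0,-0.06],[0,0,0],0],[[0,0,0],[17,1,6],0],[[0,0,0],[17,1,6],0],[[0,0,0],[17,1,6],0],[[0,0,0],[17,1,6],0],[[0,0,0],[17,1,6],0],[[0,0,0],[17,1,6],0],[[0,0,0],[17,1,6],0],[[0,0,0],[15,1,6],0],[[0,0,0],[15,1,6],0]]'
python3 - <<'E'
from h import *
goto([556,356,135],frame([0,0,-1],TX))
shot('side','s1');shot('top','t1')
for n in('s1','t1'):
    im=cv2.imread(f'pics/{n}.png');a=im[150:290,170:350] if n=='s1' else im[160:280,130:310]
    cv2.imwrite(f'pics/{n}z.png',cv2.resize(a,None,fx=4,fy=4,interpolation=cv2.INTER_CUBIC))
E
```

```text
t: 3.9
ee_pos: [560.8, 354.3, 136.6]
orientation: [-3.13, -0.17, -0.01]
ft_force: [-0.7, 0.4, 0.4]
width: 0.4
t 3.9 at [560.8 354.3 136.6] w 0.4 F [-0.7  0.4  0.4]
shift now-axes [-4.6 -2.2  1.6] dist 5.4
turn [-0.006 -0.007 -0.005] deg 0.6 shift after-axes [-4.6 -2.3  1.6]
```

View pics/s1z.png

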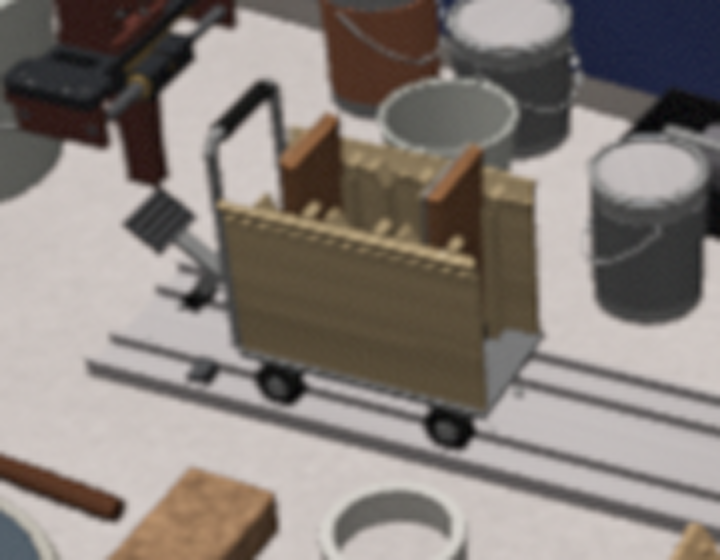

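View pics/t1z.png

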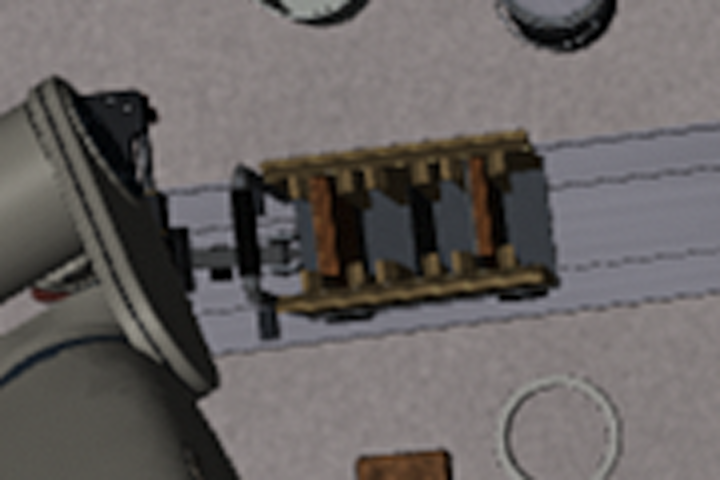

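```bash
python3 -m handwheel '[[[0,0,0],[-4,-2,4],0],[[0,0,0],[0,0,8],0],[[0,0,0],[0,0,8],0],[[0,0,0],[0,0,8],0],[[0,0,0],[0,0,8],0],[[0,0,0],[0,0,8],0],[[0,0,0],[0,0,8],0],[[0,0,0],[0,0,8],0],[[0,0,0],[0,0,8],0],[[0,0,0],[0,0,8],0]]'
```

```text
t: 4.83
ee_pos: [554.6, 360.0, 59.6]
orientation: [-3.125, -0.173, -0.02]
ft_force: [0.3, -0.2, -0.6]
width: 0.4
```

```bash
python3 -m handwheel '[[[0,0,0],[0,0,4],0],[[0,0,0],[0,0,4],0],[[0,0,0],[0,0,3],0],[[0,0,0],[0,0,2],0],[[0,0,0],[0,0,0],0],[[0,0,0],[0,0,-15],0],[[0,0,0],[0,0,-35],0],[[0,0,0],[0,0,-35],0],[[0,0,0],[0,0,-35],0],[[0,0,0],[0,0,-35],0]]'
python3 - <<'E'
from h import *
goto([555,357,200])
for c in('side','top'):
    p=shot(c,c+'2'); find(p,'tread');find(p,'brake_pin');find(p,'slot');find(p,'slot_mouth')
im=cv2.imread('pics/side2.png')[150:290,170:350]
cv2.imwrite('pics/s2z.png',cv2.resize(im,None,fx=4,fy=4,interpolation=cv2.INTER_CUBIC))
E
```

```text
t: 5.67
ee_pos: [547.8, 355.3, 199.2]
orientation: [-3.135, -0.172, 0.009]
ft_force: [0.8, 0.7, 0.6]
width: 0.5
t 5.67 at [547.8 355.3 199.2] w 0.5 F [0.8 0.7 0.6]
shift now-axes [ 7.3 -0.9 -0.8] dist 7.4
tread spot_point 0.73 [562.4 341.1  38.8] {}
brake_pin spot_point 0.7 [576.3 260.8  50.5] {}
brake_pin spot_point 0.5 [564.2 340.3  39.5] {}
brake_pin spot_point 0.48 [583.  158.8  46.3] {}
slot spot_point 0.63 [582.1 159.   50.5] {}
slot spot_point 0.58 [575.4 262.7  54.2] {}
slot_mouth spot_point 0.73 [584.4 158.9 162.2] {}
brake_pin spot_point 0.54 [778.4 260.1  -1.6] {}
slot spot_point 0.71 [577.  162.9  50.8] {}
slot_mouth spot_point 0.58 [581.2 159.1 159.3] {}
slot_mouth spot_point 0.4 [756.   85.2   1.2] {}
```

View pics/s2z.png

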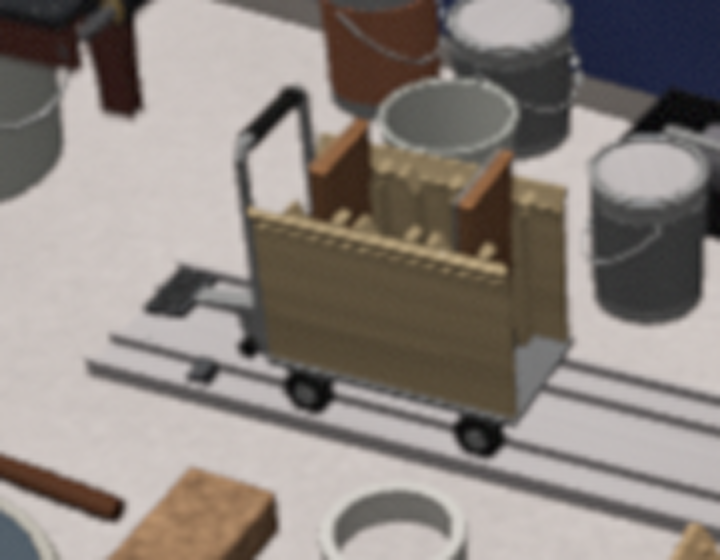

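Brake locked: the tread lies flat at zoom (185, 285), and the trolley has rolled about 20 mm forward. Next, the board.

```bash
python3 -m handwheel '[[[0,0,0],[-20,0,-25],0.5],[[0,0,0],[-20,0,-25],1],[[0,0,0],[-15,30,-10],1],[[0,0,0],[-15,36,0],1],[[0,0,0],[-15,36,0],1],[[0,0,0],[-10,36,0],1],[[0,0,0],[-10,36,0],1],[[0,0,0],[-10,38,0],1],[[0,0,0],[-5,38,0],1],[[0,0,0],[0,38,0],1]]'
python3 - <<'E'
from h import *
a=np.radians(77.6)
goto([401,-305,120],frame([0,0,-1],[np.cos(a),np.sin(a),0]))
E
```

```text
t: 7.0
ee_pos: [453.3, 50.7, 251.4]
orientation: [3.133, 0.19, -0.029]
ft_force: [1.0, -1.2, 0.5]
width: 63.2
t 7.0 at [453.3  50.7 251.4] w 63.2 F [ 1.  -1.2  0.5]
shift now-axes [-92.5 346.6 133.6] dist 382.8
turn [-0.01   0.017 -1.233] deg 70.7 shift after-axes [-358.6   25.3  131.4]
```

```bash
python3 -m handwheel '[[[0,0,0],[-9,35,0],1],[[0,0,0],[-9,35,0],1],[[0,0,0],[-9,35,0],1],[[0,0,0],[-9,35,0],1],[[0,0,0],[-9,35,0],1],[[0,0,0],[-9,35,5],1],[[0,0,0],[-9,35,5],1],[[0,0,0],[-9,35,10],1],[[0,0,0],[-9,35,15],1],[[0,0,0],[-9,30,15],1]]'
python3 -m handwheel '[[[0,0,-0.123],[0,0,6],1],[[0,0,-0.123],[0,0,6],1],[[0,0,-0.123],[0,0,6],1],[[0,0,-0.123],[0,0,6],1],[[0,0,-0.123],[0,0,6],1],[[0,0,-0.123],[0,0,6],1],[[0,0,-0.123],[0,0,6],1],[[0,0,-0.123],[0,0,6],1],[[0,0,-0.123],[0,0,6],1],[[0,0,-0.123],[0,0,6],1]]'
python3 - <<'E'
from h import *
a=np.radians(77.6)
goto([401,-305,50],frame([0,0,-1],[np.cos(a),np.sin(a),0]));st()
for c in('top','side'):
    p=shot(c,c+'3');find(p,'board_center');find(p,'slot')
E
```

```text
t: 7.83
ee_pos: [400.5, -322.0, 200.8]
orientation: [3.132, 0.19, -0.027]
ft_force: [0.7, 0.0, 0.4]
width: 87.5
t: 8.67
ee_pos: [393.5, -328.3, 128.3]
orientation: [-2.418, -1.974, 0.031]
ft_force: [-0.7, -0.2, 0.1]
width: 88.0
t 8.67 at [ 393.5 -328.3  128.3] w 88.0 F [-0.7 -0.2  0.1]
shift now-axes [24.5  4.9 78.1] dist 82.0
turn [-0.028  0.003  0.015] deg 1.8 shift after-axes [24.4  2.3 78.3]
t 8.67 pos [ 393.5 -328.3  128.3] F [-0.7 -0.2  0.1] w 88.0
[[ 0.2    0.979 -0.028]
 [ 0.98  -0.2    0.003]
 [-0.003 -0.028 -1.   ]]
q [-0.71  0.42  1.93 -0.02  0.81 -2.06]
board_center spot_point 0.88 [ 264.4 -230.2    5.1] {}
board_center spot_point 0.58 [ 452.3 -314.5    7.2] {}
board_center spot_point 0.32 [565.9 257.9  48.5] {}
slot spot_point 0.75 [577.3 163.5  48.8] {}
slot spot_point 0.42 [779.3 261.2   1.3] {}
board_center spot_point 0.9 [ 458.  -324.1    5.7] {}
board_center spot_point 0.68 [ 266.7 -242.7    9.7] {}
slot spot_point 0.88 [584.4 157.7  51.1] {}
```

```bash
python3 -m handwheel '[[[-0.028,0.003,0.015],[0,0,0],1],[[0,0,0],[8,1,15],1],[[0,0,0],[8,1,15],1],[[0,0,0],[6,0,15],1],[[0,0,0],[0,0,15],1],[[0,0,0],[0,0,12],1],[[0,0,0],[0,0,8],1],[[0,0,0],[0,0,0],1],[[0,0,0],[0,0,0],1],[[0,0,0],[0,0,0],1]]'
python3 - <<'E'
from h import *
a=np.radians(77.6)
goto([401,-305,10.5],frame([0,0,-1],[np.cos(a),np.sin(a),0]))
for c in('side','top'):
    im=shot(c,c+'4')
im=cv2.imread('pics/side4.png')[280:440,300:500]
cv2.imwrite('pics/s4z.png',cv2.resize(im,None,fx=4,fy=4,interpolation=cv2.INTER_CUBIC)[:600])
E
```

```text
t: 9.8
ee_pos: [405.8, -310.6, 51.8]
orientation: [2.467, 1.923, 0.006]
ft_force: [0.4, 0.1, 1.0]
width: 87.6
t 9.8 at [ 405.8 -310.6   51.8] w 87.6 F [0.4 0.1 1. ]
shift now-axes [ 4.5 -6.6 41.2] dist 41.9
turn [ 0.013  0.006 -0.03 ] deg 1.9 shift after-axes [ 4.4 -5.9 41.3]
```

View pics/s4z.png

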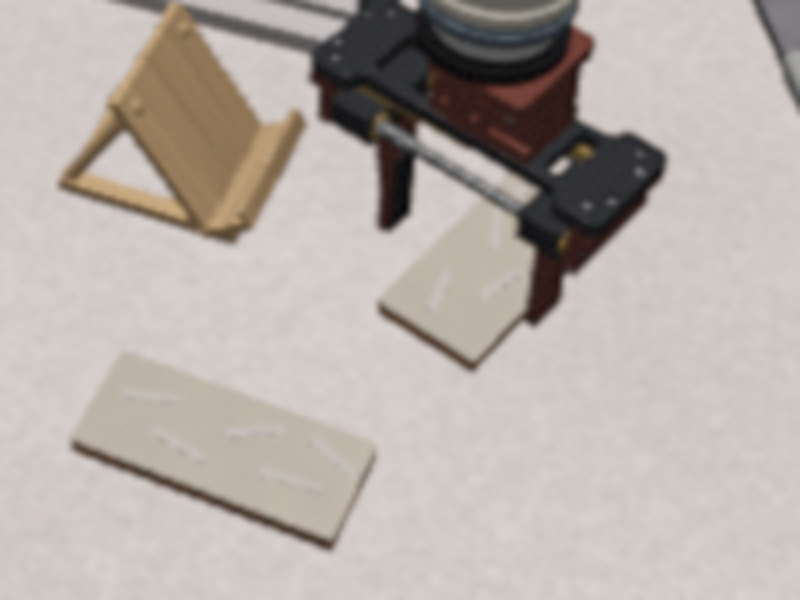

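View pics/top4.png

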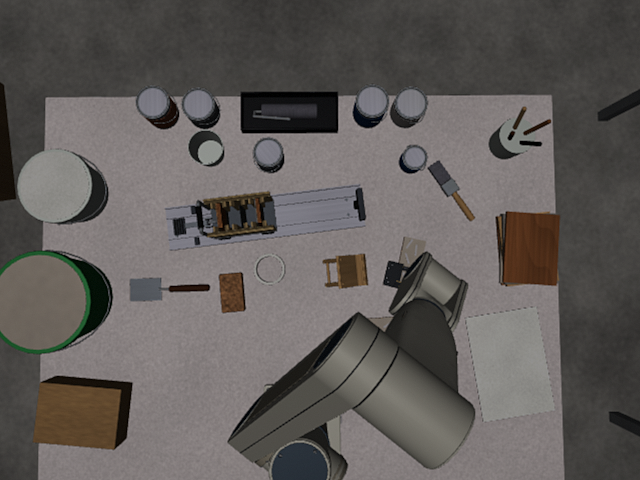

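```bash
python3 -m handwheel '[[[0.013,0.006,-0.03],[0,0,0],1],[[0,0,0],[3,-4,8],1],[[0,0,0],[2,-3,10],1],[[0,0,0],[0,0,10],1],[[0,0,0],[0,0,8],1],[[0,0,0],[0,0,5],1],[[0,0,0],[0,0,1],1],[[0,0,0],[0,0,0],1],[[0,0,0],[0,0,0],0.6],[[0,0,0],[0,0,0],0.5]]'
python3 - <<'E'
from h import *
a=np.radians(77.6)
goto([401.7,-305.5,10.5],frame([0,0,-1],[np.cos(a),np.sin(a),0]))
E
```

```text
t: 10.73
ee_pos: [401.1, -305.2, 8.7]
orientation: [2.447, 1.96, 0.003]
ft_force: [0.3, -0.4, -1.4]
width: 77.7
t 10.73 at [ 401.1 -305.2    8.7] w 77.7 F [ 0.3 -0.4 -1.4]
shift now-axes [-0.2  0.7 -1.7] dist 1.9
turn [ 0.006  0.003 -0.004] deg 0.4 shift after-axes [-0.2  0.7 -1.8]
```

```bash
python3 -m handwheel '[[[0,0,0],[0,0,-2],0],[[0,0,0],[0,0,0],0],[[0,0,0],[0,0,0],0],[[0,0,0],[0,0,0],0],[[0,0,0],[0,0,0],0],[[0,0,0],[0,0,0],0],[[0,0,0],[0,0,-10],0],[[0,0,0],[0,0,-20],0],[[0,0,0],[0,0,-30],0],[[0,0,0],[0,0,-30],0]]'
python3 - <<'E'
from h import *
goto([401.7,-305.5,10.5])
im=shot('side','s5')
im=cv2.imread('pics/s5.png')[250:400,330:530]
cv2.imwrite('pics/s5z.png',cv2.resize(im,None,fx=4,fy=4,interpolation=cv2.INTER_CUBIC))
E
```

```text
t: 11.57
ee_pos: [397.3, -302.3, 100.7]
orientation: [-2.449, -1.961, 0.001]
ft_force: [-0.4, -1.0, -0.6]
width: 63.5
t 11.57 at [ 397.3 -302.3  100.7] w 63.5 F [-0.4 -1.  -0.6]
shift now-axes [-2.4  5.4 90.2] dist 90.4
```

View pics/s5z.png

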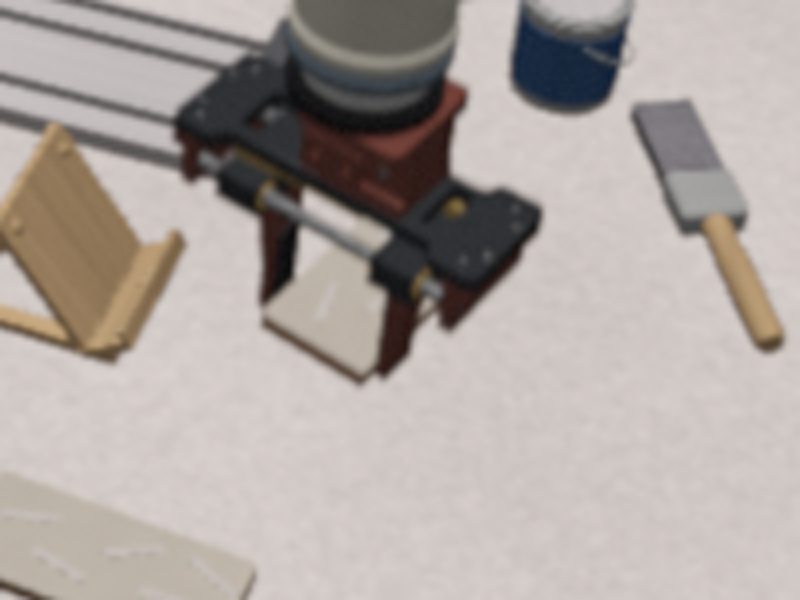

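```bash
python3 -m handwheel '[[[0,0,0.124],[0,0,-8],0],[[0,0,0.124],[0,0,-8],0],[[0,0,0.124],[0,0,-8],0],[[0,0,0.124],[0,0,-8],0],[[0,0,0.124],[0,0,-8],0],[[0,0,0.124],[0,0,-8],0],[[0,0,0.124],[0,0,-8],0],[[0,0,0.124],[0,0,-8],0],[[0,0,0.124],[0,0,-8],0],[[0,0,0.124],[0,0,-8],0]]'
cat >> h.py <<'E'
ST=np.array([0,52.5,4.7])
RE=frame(.819*EX-.574*UP,-EY)
NOUT=-.819*EX+.574*UP; SUP=.574*EX+.819*UP
def etcp(off=0,up=0): return REST-RE@ST+off*NOUT+up*SUP
E
python3 - <<'E'
from h import *
print(RE.round(3),etcp())
goto(etcp(60,15),RE)
E
```

```text
t: 12.45
ee_pos: [399.0, -303.5, 198.0]
orientation: [3.131, 0.152, 0.014]
ft_force: [0.2, -0.2, -1.2]
width: 63.4
[[ 0.996  0.053 -0.076]
 [ 0.092 -0.571  0.815]
 [-0.    -0.819 -0.574]] [ 426.57226212 -100.32978029  122.68988607]
t 12.45 at [ 399.  -303.5  198. ] w 63.4 F [ 0.2 -0.2 -1.2]
shift now-axes [  46.7 -159.2   27.7] dist 168.2
turn [ 0.967 -0.006  0.008] deg 55.4 shift after-axes [ 46.2 -68.  146.8]
```

```bash
python3 -m handwheel '[[[0.097,0,0],[0,0,0],0],[[0.097,0,0],[0,0,0],0],[[0.097,0,0],[0,0,0],0],[[0.097,0,0],[0,0,0],0],[[0.097,0,0],[0,0,0],0],[[0.097,0,0],[0,0,0],0],[[0.097,0,0],[0,0,0],0],[[0.097,0,0],[0,0,0],0],[[0.097,0,0],[0,0,0],0],[[0.097,0,0],[0,0,0],0]]'
python3 - <<'E'
from h import *
goto(etcp(60,15),RE);st()
E
```

```text
t: 13.28
ee_pos: [401.1, -303.6, 211.4]
orientation: [-2.149, -0.113, 0.025]
ft_force: [1.0, -0.0, -0.4]
width: 63.7
t 13.28 at [ 401.1 -303.6  211.4] w 63.7 F [ 1.  -0.  -0.4]
shift now-axes [ 42.7 -51.5 157.1] dist 170.8
turn [-0.03  -0.016  0.02 ] deg 2.3 shift after-axes [ 44.1 -57.2 154.7]
t 13.28 pos [ 401.1 -303.6  211.4] F [ 1.  -0.  -0.4] w 63.7
[[ 0.996  0.071 -0.061]
 [ 0.091 -0.545  0.834]
 [ 0.026 -0.836 -0.549]]
q [-0.94  0.71  1.54  0.47  1.78 -1.17]
```

```bash
python3 -m handwheel '[[[-0.03,-0.016,0.02],[0,0,0],0],[[0,0,0],[6,-8,20],0],[[0,0,0],[6,-8,20],0],[[0,0,0],[6,-8,20],0],[[0,0,0],[6,-8,20],0],[[0,0,0],[6,-8,20],0],[[0,0,0],[6,-7,18],0],[[0,0,0],[4,-6,18],0],[[0,0,0],[3,-5,16],0],[[0,0,0],[0,0,0],0]]'
python3 - <<'E'
from h import *
goto(etcp(60,15),RE)
for c in('side','top'):
    p=shot(c,c+'6'); find(p,'board_center'); find(p,'easel_rest'); find(p,'easel_foot')
    im=cv2.imread(f'pics/{c}6.png');im=im[230:360,280:450]  if c=='side' else im[220:330,290:440]
    cv2.imwrite(f'pics/{c}6z.png',cv2.resize(im,None,fx=4.5,fy=4.5,interpolation=cv2.INTER_CUBIC))
E
```

```text
t: 14.12
ee_pos: [430.3, -139.6, 169.0]
orientation: [-2.221, -0.098, 0.055]
ft_force: [-0.2, 0.2, -2.1]
width: 63.8
t 14.12 at [ 430.3 -139.6  169. ] w 63.8 F [-0.2  0.2 -2.1]
shift now-axes [-0.1  0.3 -1.1] dist 1.2
turn [ 0.04   0.001 -0.004] deg 2.3 shift after-axes [-0.1  0.3 -1.1]
board_center spot_point 0.88 [ 267.  -242.1    9.2] {}
board_center spot_point 0.8 [ 434.5 -167.3  124. ] {}
easel_rest spot_point 0.9 [ 435.6 -126.    78.2] {}
easel_foot spot_point 0.87 [ 434.7 -158.9   16.8] {}
board_center spot_point 0.86 [ 434.8 -165.3  129.2] {}
board_center spot_point 0.5 [367.6 198.2   3.7] {}
easel_rest spot_point 0.72 [ 429.1 -126.    79. ] {}
easel_rest spot_point 0.6 [ 655.3 -446.8   -4.1] {}
easel_foot spot_point 0.71 [ 430.3 -163.5   14.4] {}
```

View pics/side6z.png

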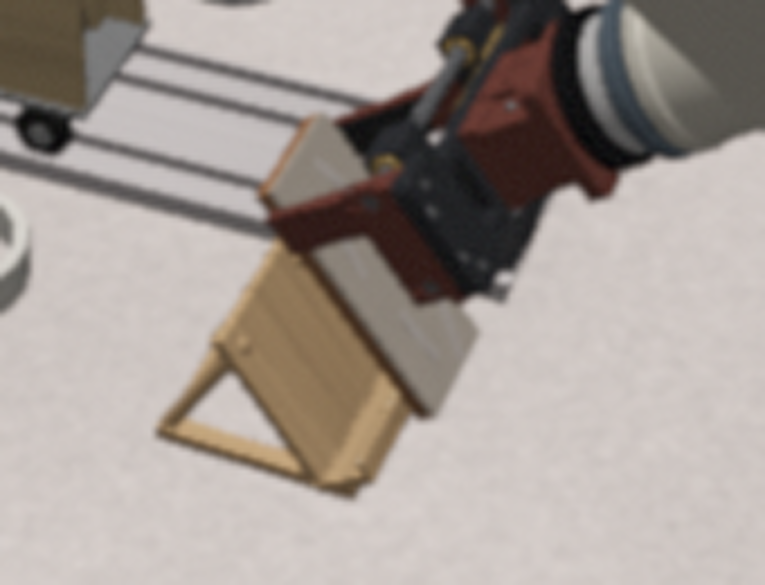

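View pics/top6z.png

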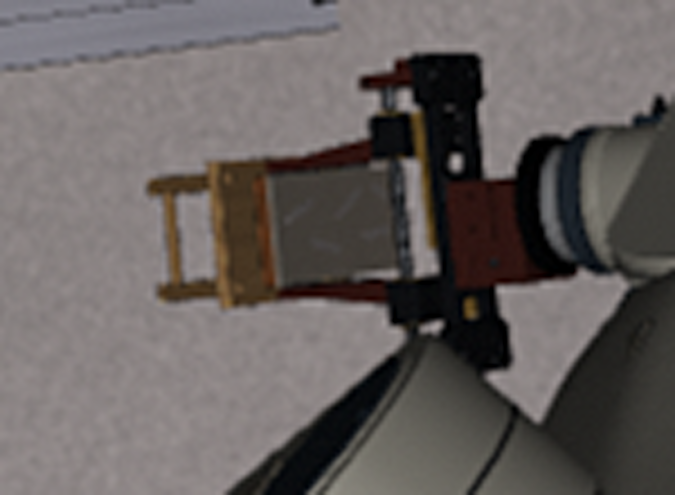

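```bash
python3 -m handwheel '[[[0.04,0,-0.004],[0,0,0],0],[[0,0,0],[0,0,8],0],[[0,0,0],[0,0,8],0],[[0,0,0],[0,0,8],0],[[0,0,0],[0,0,8],0],[[0,0,0],[0,0,8],0],[[0,0,0],[0,0,8],0],[[0,0,0],[0,0,4],0],[[0,0,0],[0,0,0],0],[[0,0,0],[0,0,0],0]]'
python3 - <<'E'
from h import *
goto(etcp(0,0),RE)
E
```

```text
t: 15.35
ee_pos: [426.2, -97.0, 135.0]
orientation: [-2.181, -0.095, 0.051]
ft_force: [-0.6, -0.4, -1.7]
width: 63.3
t 15.35 at [426.2 -97.  135. ] w 63.3 F [-0.6 -0.4 -1.7]
shift now-axes [ 0.1 12.   4.3] dist 12.7
turn [ 0.001 -0.003 -0.004] deg 0.3 shift after-axes [ 0.  12.   4.3]
```

```bash
python3 -m handwheel '[[[0,0,0],[0,2,2],0],[[0,0,0],[0,2,1],0],[[0,0,0],[0,2,1],0],[[0,0,0],[0,2,0],0],[[0,0,0],[0,2,0],0],[[0,0,0],[0,1,0],0],[[0,0,0],[0,0,0],0],[[0,0,0],[0,0,0],0],[[0,0,0],[0,0,0],0],[[0,0,0],[0,0,0],0]]'
python3 - <<'E'
from h import *
goto(etcp(0,0),RE)
for c in('side','top'):
    p=shot(c,c+'7'); find(p,'board_center')
    im=cv2.imread(f'pics/{c}7.png');im=im[230:360,280:450]  if c=='side' else im[220:330,290:440]
    cv2.imwrite(f'pics/{c}7z.png',cv2.resize(im,None,fx=4.5,fy=4.5,interpolation=cv2.INTER_CUBIC))
E
```

```text
t: 16.18
ee_pos: [427.9, -101.4, 123.8]
orientation: [-2.181, -0.094, 0.047]
ft_force: [0.3, 0.8, 0.6]
width: 63.8
t 16.18 at [ 427.9 -101.4  123.8] w 63.8 F [0.3 0.8 0.6]
shift now-axes [-1.3  0.2  1.7] dist 2.1
turn [ 0.    -0.006 -0.003] deg 0.4 shift after-axes [-1.3  0.2  1.7]
board_center spot_point 0.83 [ 266.3 -241.3    9. ] {}
board_center spot_point 0.63 [ 436.3 -131.9   78.4] {}
board_center spot_point 0.64 [ 429.7 -124.8   80.3] {}
```

View pics/side7z.png

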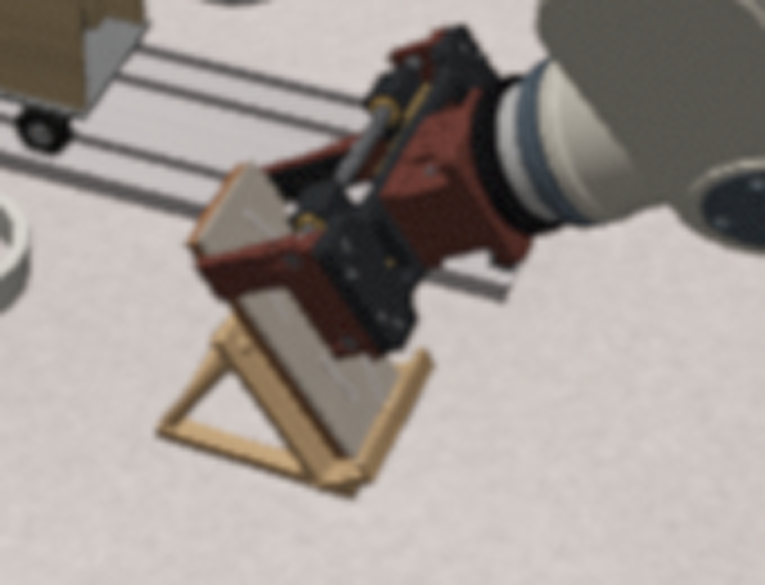

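```bash
python3 -m handwheel '[[[0,0,0],[0,1,2],0],[[0,0,0],[0,1,2],0],[[0,0,0],[0,1,1],0],[[0,0,0],[0,0,0],0],[[0,0,0],[0,0,0],0],[[0,0,0],[0,0,0],0],[[0,0,0],[0,0,0],0],[[0,0,0],[0,0,0],0],[[0,0,0],[0,0,0],0],[[0,0,0],[0,0,0],0]]'
python3 - <<'E'
from h import *
goto(etcp(0,0),RE)
E
```

```text
t: 17.22
ee_pos: [428.1, -99.4, 122.0]
orientation: [-2.176, -0.096, 0.045]
ft_force: [-0.4, -2.6, 3.2]
width: 63.8
t 17.22 at [428.1 -99.4 122. ] w 63.8 F [-0.4 -2.6  3.2]
shift now-axes [-1.6 -0.2 -1.1] dist 1.9
turn [-0.004 -0.008 -0.001] deg 0.5 shift after-axes [-1.6 -0.1 -1. ]
```

```bash
python3 -m handwheel '[[[0,0,0],[0,0,0],0.85],[[0,0,0],[0,0,0],0.95],[[0,0,0],[0,0,0],0.95],[[0,0,0],[0,0,0],0.95],[[0,0,0],[0,0,0],0.95],[[0,0,0],[0,0,-10],0.95],[[0,0,0],[0,0,-20],0.95],[[0,0,0],[0,0,-30],0.95],[[0,0,0],[0,0,-35],0.95],[[0,0,0],[0,0,-35],0.95]]'
python3 - <<'E'
from h import *
o=st()
for c in('side','top'):
    p=shot(c,c+'8'); find(p,'board_center')
    im=cv2.imread(f'pics/{c}8.png');im=im[230:360,280:450]  if c=='side' else im[220:330,290:440]
    cv2.imwrite(f'pics/{c}8z.png',cv2.resize(im,None,fx=4.5,fy=4.5,interpolation=cv2.INTER_CUBIC))
E
```

```text
t: 18.05
ee_pos: [433.7, -204.4, 196.0]
orientation: [-2.168, -0.096, 0.061]
ft_force: [0.1, -0.3, -0.5]
width: 83.7
t 18.05 pos [ 433.7 -204.4  196. ] F [ 0.1 -0.3 -0.5] w 83.7
[[ 0.996  0.046 -0.08 ]
 [ 0.092 -0.562  0.822]
 [-0.008 -0.826 -0.564]]
q [-0.8   0.66  1.67  0.54  1.65 -1.09]
board_center spot_point 0.78 [ 264.9 -238.6    9.8] {}
board_center spot_point 0.61 [ 432.3 -132.2   78.1] {}
board_center spot_point 0.77 [ 428.5 -124.4   75.4] {}
board_center spot_point 0.58 [565.1 256.6  51. ] {}
board_center spot_point 0.4 [435.7  87.   -0.7] {}
```

View pics/side8z.png

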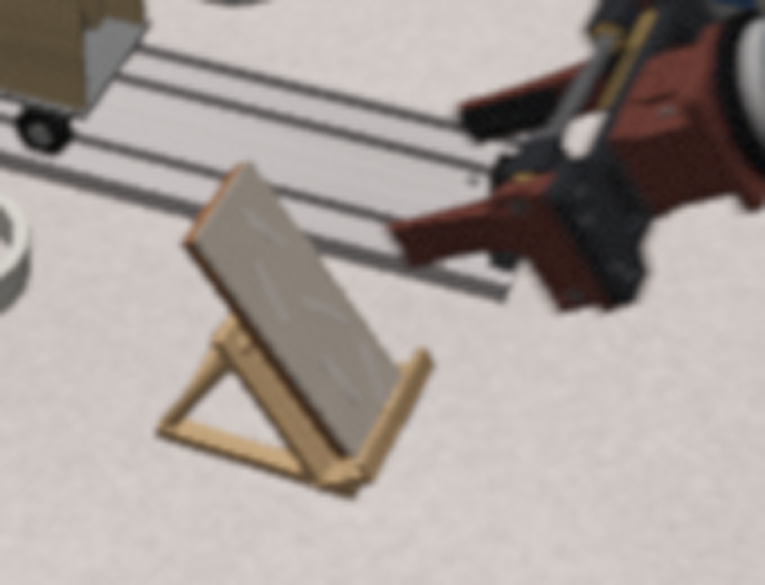

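View pics/top8z.png

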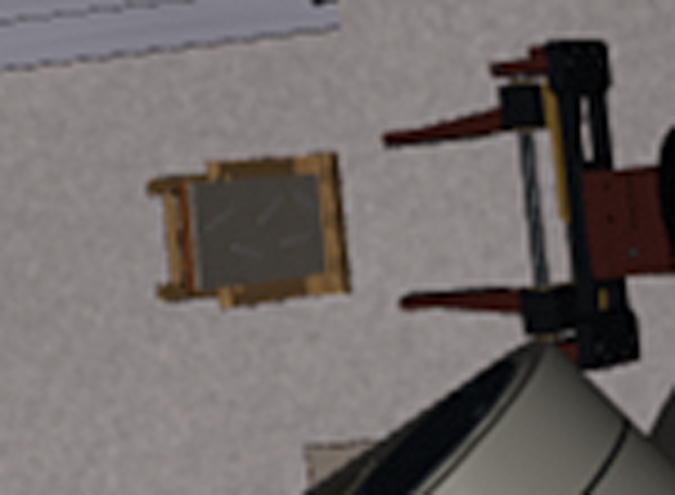

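Run:
```python
from h import *
e=-EY;C=np.array([430.5,-125.6,76.3])
for c,(ox,oy) in dict(side=(280,230),top=(290,220)).items():
    p=shot(c)
    pts=[C+a*72.5*SUP+6*NOUT+b*32*e for a,b in[(1,1),(1,-1),(-1,-1),(-1,1)]]+[C+72.5*SUP-6*NOUT+b*32*e for b in(1,-1)]
    print(c,((proj(p,pts)-[ox,oy]+.5)*4.5).round(0).tolist())
```

```text
side [[244.0, 165.0], [192.0, 246.0], [348.0, 465.0], [393.0, 380.0], [226.0, 171.0], [174.0, 251.0]]
top [[192.0, 179.0], [203.0, 288.0], [325.0, 270.0], [314.0, 170.0], [176.0, 181.0], [186.0, 289.0]]
```

```bash
cat >> h.py <<'E'
BC=np.array([430.2,-126,76.5])
RT=frame(-SUP,-NOUT)
E
python3 -m handwheel '[[[0,0,0],[0,-28,-22],0.5],[[0,0,0],[0,-28,-22],0.5],[[0,0,0],[0,-28,-22],0.5],[[0,0,0],[0,-28,-22],0.5],[[0,0,0],[0,0,0],0.5],[[-0.12,0,0],[0,0,0],0.5],[[-0.12,0,0],[0,0,0],0.5],[[-0.12,0,0],[0,0,0],0.5],[[-0.12,0,0],[0,0,0],0.5],[[-0.12,0,0],[0,0,0],0.5]]'
python3 - <<'E'
from h import *
goto(BC+(47.5+80)*SUP,RT);st()
E
```

```text
t: 19.18
ee_pos: [430.9, -203.8, 328.6]
orientation: [-2.762, -0.128, 0.067]
ft_force: [0.2, 0.7, 0.0]
width: 44.1
t 19.18 at [ 430.9 -203.8  328.6] w 44.1 F [0.2 0.7 0. ]
shift now-axes [ 11.8 -85.7 192.6] dist 211.1
turn [-0.793 -0.746 -1.42 ] deg 102.5 shift after-axes [208.2   6.5  34.5]
t 19.18 pos [ 430.9 -203.8  328.6] F [0.2 0.7 0. ] w 44.1
[[ 0.995  0.08  -0.064]
 [ 0.098 -0.926  0.364]
 [-0.03  -0.369 -0.929]]
q [-0.63  0.23  1.72  0.26  1.47 -0.79]
```

```bash
python3 -m handwheel '[[[-0.053,-0.05,-0.095],[0,0,0],0.5],[[-0.053,-0.05,-0.095],[0,0,0],0.5],[[-0.053,-0.05,-0.095],[0,0,0],0.5],[[-0.053,-0.05,-0.095],[0,0,0],0.5],[[-0.053,-0.05,-0.095],[0,0,0],0.5],[[-0.053,-0.05,-0.095],[0,0,0],0.5],[[-0.053,-0.05,-0.095],[0,0,0],0.5],[[-0.053,-0.05,-0.095],[0,0,0],0.5],[[-0.053,-0.05,-0.095],[0,0,0],0.5],[[-0.053,-0.05,-0.095],[0,0,0],0.5]]'
python3 - <<'E'
from h import *
goto(BC+(47.5+80)*SUP,RT);st()
E
```

```text
t: 20.02
ee_pos: [424.9, -192.9, 319.6]
orientation: [2.416, 1.622, -0.487]
ft_force: [0.5, -0.1, 0.7]
width: 43.7
t 20.02 at [ 424.9 -192.9  319.6] w 43.7 F [ 0.5 -0.1  0.7]
shift now-axes [171.4 -51.6  82. ] dist 196.9
turn [-0.252 -0.231 -0.417] deg 30.9 shift after-axes [193.7  11.4  33.6]
t 20.02 pos [ 424.9 -192.9  319.6] F [ 0.5 -0.1  0.7] w 43.7
[[ 0.347  0.923 -0.163]
 [ 0.861 -0.383 -0.335]
 [-0.372 -0.024 -0.928]]
q [-0.22  0.13  1.87 -0.39  1.26 -1.26]
```

```bash
python3 -m handwheel '[[[-0.051,-0.047,-0.084],[0,0,0],0.5],[[-0.051,-0.047,-0.084],[0,0,0],0.5],[[-0.051,-0.047,-0.084],[0,0,0],0.5],[[-0.051,-0.047,-0.084],[0,0,0],0.5],[[-0.051,-0.047,-0.084],[0,0,0],0.5],[[0,0,0],[36,2,0],0.5],[[0,0,0],[36,2,0],0.5],[[0,0,0],[36,2,0],0.5],[[0,0,0],[36,2,0],0.5],[[0,0,0],[36,2,0],0.5]]'
python3 - <<'E'
from h import *
goto(BC+(47.5+80)*SUP,RT);st()
E
```

```text
t: 20.85
ee_pos: [401.3, -37.2, 202.0]
orientation: [1.708, 1.991, -0.575]
ft_force: [0.5, 0.1, 1.2]
width: 43.7
t 20.85 at [401.3 -37.2 202. ] w 43.7 F [0.5 0.1 1.2]
shift now-axes [-3.3 20.1 27.9] dist 34.5
turn [0.014 0.014 0.056] deg 3.4 shift after-axes [-2.5 20.6 27.6]
t 20.85 pos [401.3 -37.2 202. ] F [0.5 0.1 1.2] w 43.7
[[-0.13   0.989  0.068]
 [ 0.801  0.145 -0.581]
 [-0.585 -0.021 -0.811]]
q [ 0.32  0.25  2.16 -0.74  1.02 -0.92]
```

```bash
python3 -m handwheel '[[[0.014,0.014,0.056],[0,0,0],0.5],[[0,0,0],[0,5,7],0.5],[[0,0,0],[0,5,7],0.5],[[0,0,0],[0,5,7],0.5],[[0,0,0],[0,5,7],0.5],[[0,0,0],[0,0,7],0.5],[[0,0,0],[0,0,7],0.5],[[0,0,0],[0,0,7],0.5],[[0,0,0],[0,0,0],0.5],[[0,0,0],[0,0,0],0.5]]'
python3 - <<'E'
from h import *
goto(BC+(47.5)*SUP,RT)
for c in('side','top'):
    p=shot(c,c+'9')
    im=cv2.imread(f'pics/{c}9.png');im=im[230:360,280:450]  if c=='side' else im[220:330,290:440]
    cv2.imwrite(f'pics/{c}9z.png',cv2.resize(im,None,fx=4.5,fy=4.5,interpolation=cv2.INTER_CUBIC))
E
```

```text
t: 21.68
ee_pos: [418.8, -64.1, 150.3]
orientation: [1.762, 1.966, -0.576]
ft_force: [0.3, -0.6, 0.9]
width: 44.0
t 21.68 at [418.8 -64.1 150.3] w 44.0 F [ 0.3 -0.6  0.9]
shift now-axes [-9.1  5.8 48.9] dist 50.1
turn [-0.009  0.001  0.02 ] deg 1.2 shift after-axes [-9.   5.6 49. ]
```

View pics/side9z.png

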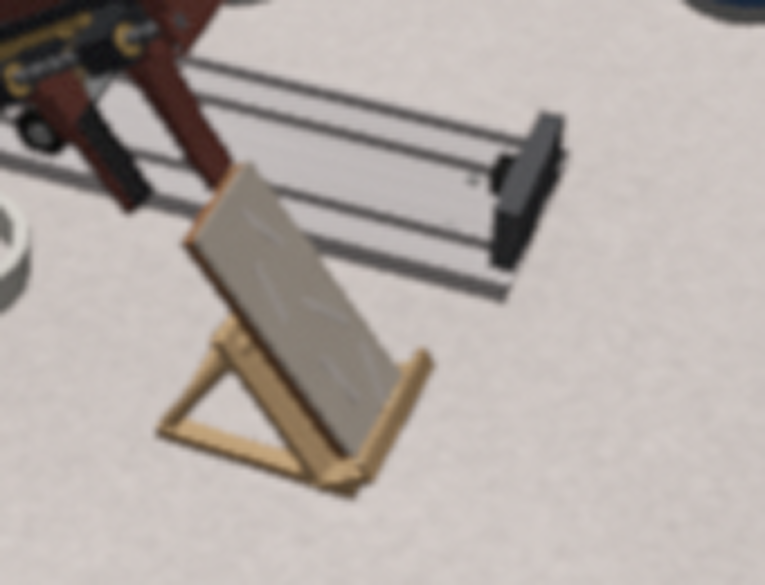

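View pics/top9z.png

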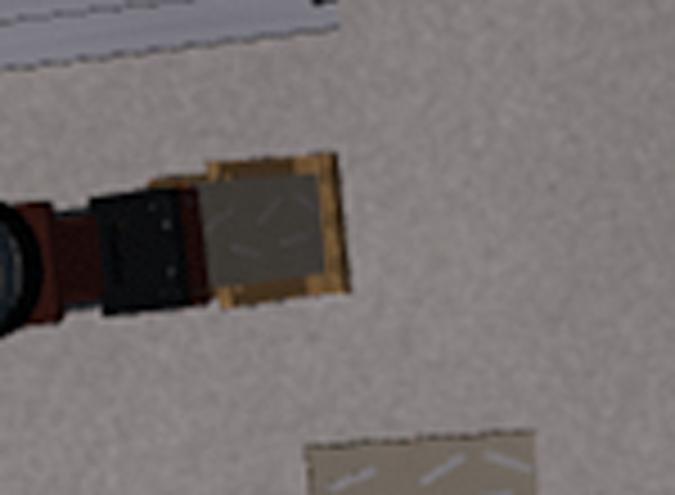

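```bash
python3 -m handwheel '[[[-0.009,0,0.02],[0,0,0],0.5],[[0,0,0],[-4,3,0],0.5],[[0,0,0],[-4,3,0],0.5],[[0,0,0],[-1,0,0],0.5],[[0,0,0],[0,0,5],0.5],[[0,0,0],[0,0,7],0.5],[[0,0,0],[0,0,0],0.5],[[0,0,0],[0,0,0],0.5],[[0,0,0],[0,0,0],0.5],[[0,0,0],[0,0,0],0.5]]'
python3 - <<'E'
from h import *
goto(BC+(47.5)*SUP,RT)
E
```

```text
t: 22.62
ee_pos: [428.2, -78.2, 146.9]
orientation: [1.772, 1.946, -0.556]
ft_force: [0.1, 0.5, -0.5]
width: 43.9
t 22.62 at [428.2 -78.2 146.9] w 43.9 F [ 0.1  0.5 -0.5]
shift now-axes [ 1.3 -2.5 37.5] dist 37.6
turn [ 0.004  0.    -0.   ] deg 0.2 shift after-axes [ 1.3 -2.4 37.5]
```

Now I'll descend over the top edge, slightly diagonal because of the observed drift.

```bash
python3 -m handwheel '[[[0,0,0],[0,-2,7],0.5],[[0,0,0],[0,0,7],0.5],[[0,0,0],[0,0,7],0.5],[[0,0,0],[0,0,7],0.5],[[0,0,0],[0,0,5],0.5],[[0,0,0],[0,0,4],0.5],[[0,0,0],[0,0,0],0.5],[[0,0,0],[0,0,0],0.5],[[0,0,0],[0,0,0],0.5],[[0,0,0],[0,0,0],0.5]]'
python3 - <<'E'
from h import *
goto(BC+(47.5)*SUP,RT)
for c in('side','top'):
    p=shot(c,c+'10')
    im=cv2.imread(f'pics/{c}10.png');im=im[230:360,280:450]  if c=='side' else im[220:330,290:440]
    cv2.imwrite(f'pics/{c}10z.png',cv2.resize(im,None,fx=4.5,fy=4.5,interpolation=cv2.INTER_CUBIC))
E
```

```text
t: 23.45
ee_pos: [427.7, -102.0, 112.4]
orientation: [1.773, 1.948, -0.558]
ft_force: [-0.1, -0.1, 0.1]
width: 44.0
t 23.45 at [ 427.7 -102.   112.4] w 44.0 F [-0.1 -0.1  0.1]
shift now-axes [ 0.9  0.3 -4.3] dist 4.4
turn [ 0.002 -0.     0.001] deg 0.1 shift after-axes [ 0.9  0.3 -4.3]
```

View pics/side10z.png

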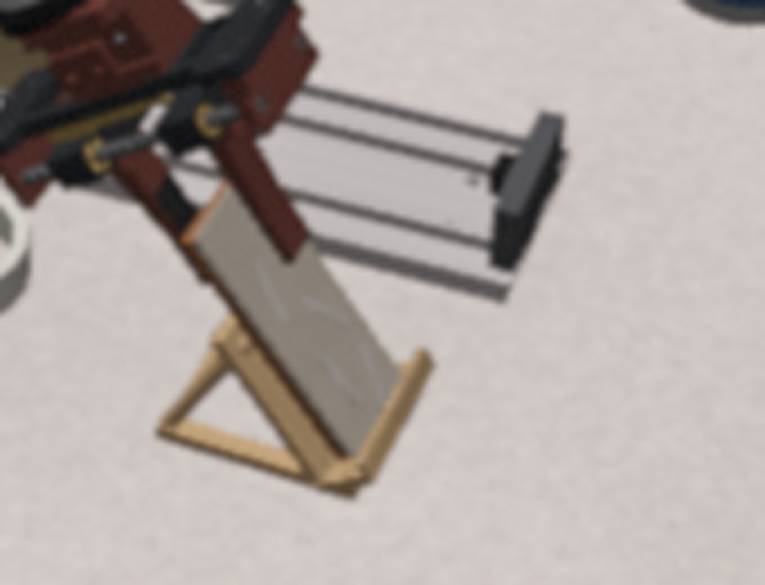

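```bash
python3 -m handwheel '[[[0,0,0],[0,0,-4],0.5],[[0,0,0],[0,0,0],0],[[0,0,0],[0,0,0],0],[[0,0,0],[0,0,0],0],[[0,0,0],[0,0,0],0],[[0,0,0],[0,0,0],0],[[0,0,0],[0,0,0],0],[[0,0,0],[0,0,0],0],[[0,0,0],[0,0,0],0],[[0,0,0],[0,0,0],0]]'
python3 - <<'E'
from h import *
goto(BC+(47.5)*SUP,RT)
E
```

```text
t: 24.38
ee_pos: [428.2, -99.0, 117.1]
orientation: [1.772, 1.947, -0.555]
ft_force: [0.2, 0.5, -0.2]
width: 11.7
t 24.38 at [428.2 -99.  117.1] w 11.7 F [ 0.2  0.5 -0.2]
shift now-axes [ 1.1 -0.5  1.3] dist 1.8
turn [ 0.005 -0.     0.   ] deg 0.3 shift after-axes [ 1.1 -0.5  1.3]
```

```bash
cat >> h.py <<'E'
SL=np.array([578.,161.5,47.5]);U=np.cos(np.radians(5))*UP-np.sin(np.radians(5))*TY
RS=frame(-U,TY)
E
python3 -m handwheel '[[[0,0,0],[0,0,-5],0],[[0,0,0],[0,0,-15],0],[[0,0,0],[0,0,-30],0],[[0,0,0],[0,0,-35],0],[[0,0,0],[0,0,-35],0],[[0,0,0],[0,0,-35],0],[[0,0,0],[0,0,-35],0],[[0,0,0],[0,0,-35],0],[[0,0,0],[0,0,0],0],[[0,0,0],[0,0,0],0]]'
python3 - <<'E'
from h import *
goto(SL+290*U,RS);st()
for c in('side','top'):
    p=shot(c,c+'11')
    for q in['slot','slot_mouth','handle','tread']:find(p,q)
E
```

```text
t: 25.22
ee_pos: [411.1, 37.0, 309.4]
orientation: [1.777, 1.959, -0.558]
ft_force: [0.3, 0.0, -1.7]
width: 11.8
t 25.22 at [411.1  37.  309.4] w 11.8 F [ 0.3  0.  -1.7]
shift now-axes [ 52.3 178.3 -70. ] dist 198.5
turn [-0.011  0.689 -0.016] deg 39.5 shift after-axes [ 81.6 179.9 -19.9]
t 25.22 pos [411.1  37.  309.4] F [ 0.3  0.  -1.7] w 11.8
[[-0.082  0.995  0.049]
 [ 0.82   0.095 -0.564]
 [-0.566 -0.006 -0.824]]
q [ 0.46  0.12  1.98 -0.58  1.33 -0.99]
slot spot_point 0.83 [587.9 159.5  51.7] {}
slot_mouth spot_point 0.58 [585.4 159.2 166.2] {}
handle spot_point 0.7 [572.  249.  204.4] {}
tread spot_point 0.56 [562.5 338.6  40.5] {}
slot spot_point 0.97 [577.2 164.1  50.3] {}
slot_mouth spot_point 0.95 [579.2 157.9 163.6] {}
handle spot_point 0.72 [567.1 252.3 202.8] {}
handle spot_point 0.26 [ 430.7 -166.5   13.4] {}
tread spot_point 0.74 [556.2 345.3  34.9] {}
```

View pics/side11.png

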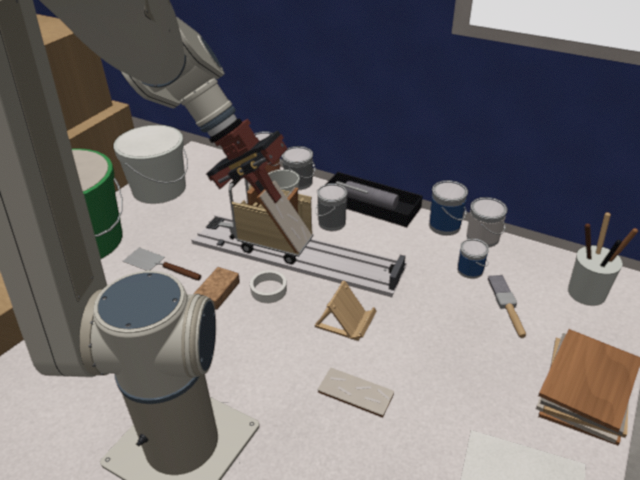

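```bash
python3 -m handwheel '[[[0,0.115,0],[0,0,0],0],[[0,0.115,0],[0,0,0],0],[[0,0.115,0],[0,0,0],0],[[0,0.115,0],[0,0,0],0],[[0,0.115,0],[0,0,0],0],[[0,0.115,0],[0,0,0],0],[[0,0,0],[10,0,-14],0],[[0,0,0],[20,0,-14],0],[[0,0,0],[25,0,-14],0],[[0,0,0],[25,0,-10],0]]'
python3 - <<'E'
from h import *
goto(SL+300*U,RS);st()
E
```

```text
t: 26.55
ee_pos: [404.7, 103.8, 367.0]
orientation: [-2.065, -2.241, -0.103]
ft_force: [-0.3, -0.2, -0.2]
width: 12.0
t 26.55 at [404.7 103.8 367. ] w 12.0 F [-0.3 -0.2 -0.2]
shift now-axes [ 14.9 178.5  20.2] dist 180.3
turn [-0.01  -0.026 -0.032] deg 2.4 shift after-axes [  9.7 178.7  21.6]
t 26.55 pos [404.7 103.8 367. ] F [-0.3 -0.2 -0.2] w 12.0
[[-0.08   0.997 -0.022]
 [ 0.99   0.082  0.112]
 [ 0.113 -0.013 -0.993]]
q [ 0.14 -0.05  1.9   0.12  1.3  -1.54]
```

```bash
python3 -m handwheel '[[[-0.01,-0.026,-0.032],[0,0,0],0],[[0,0,0],[2,20,2],0],[[0,0,0],[2,25,2],0],[[0,0,0],[2,25,2],0],[[0,0,0],[2,25,2],0],[[0,0,0],[2,25,2],0],[[0,0,0],[0,25,2],0],[[0,0,0],[0,20,0],0],[[0,0,0],[0,13,0],0],[[0,0,0],[0,0,0],0]]'
python3 - <<'E'
from h import *
goto(SL+300*U,RS)
for c in('side','top'):
    p=shot(c,c+'12')
    for q in['slot','slot_mouth','board_center']:find(p,q)
    im=cv2.imread(f'pics/{c}12.png');im=im[120:280,190:360] if c=='side' else im[160:270,160:310]
    cv2.imwrite(f'pics/{c}12z.png',cv2.resize(im,None,fx=3.7,fy=3.7,interpolation=cv2.INTER_CUBIC))
E
```

```text
t: 27.38
ee_pos: [586.9, 137.4, 355.6]
orientation: [-2.046, -2.3, -0.084]
ft_force: [-0.6, 0.5, -1.2]
width: 11.7
t 27.38 at [586.9 137.4 355.6] w 11.7 F [-0.6  0.5 -1.2]
shift now-axes [-1.9 -6.1  9.1] dist 11.2
turn [-0.001  0.005  0.003] deg 0.3 shift after-axes [-2.  -6.1  9.1]
slot spot_point 0.83 [582.6 157.2  50.6] {}
slot_mouth spot_point 0.72 [586.9 158.7 162.5] {}
board_center spot_point 0.82 [ 265.7 -239.6    7.9] {}
board_center spot_point 0.77 [591.2 137.4 309.3] {}
slot spot_point 0.71 [577.  158.9  49. ] {}
slot spot_point 0.7 [435.4  89.2  -1.3] {}
slot_mouth spot_point 0.59 [579.9 157.2 160.5] {}
board_center spot_point 0.88 [ 260.2 -230.8    4.8] {}
board_center spot_point 0.52 [584.1 144.2 312.1] {}
```

View pics/side12z.png

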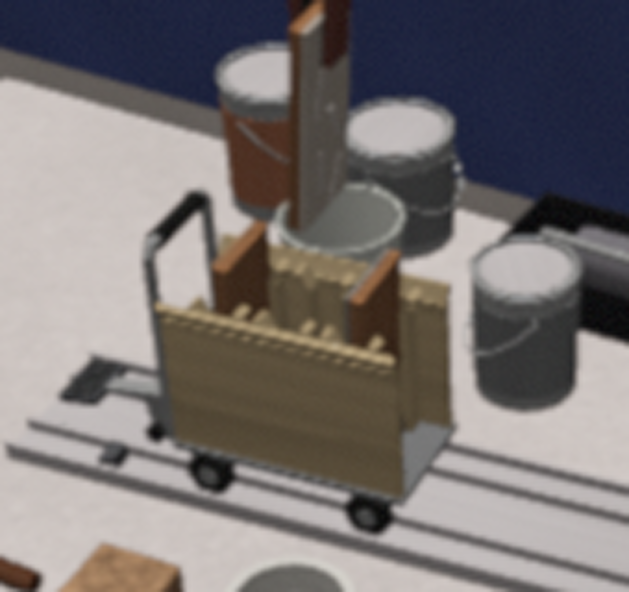

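View pics/top12z.png

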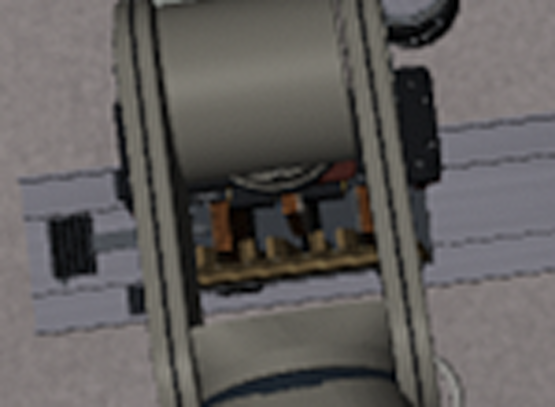

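Run:
```python
from h import *
im=cv2.imread('pics/top8.png')[185:250,190:290]
cv2.imwrite('pics/t8t.png',cv2.resize(im,None,fx=8,fy=8,interpolation=cv2.INTER_CUBIC))
im=cv2.imread('pics/side8.png')[165:245,225:325]
cv2.imwrite('pics/s8t.png',cv2.resize(im,None,fx=7,fy=7,interpolation=cv2.INTER_CUBIC))
for c,(ox,oy,f) in dict(side=(225,165,7),top=(190,185,8)).items():
    p=shot(c)
    for s in(50,-50):
      for nm,V in(('tilt',U),('vert',UP)):
        pts=[SL+s*TY+145*V+b*32*TX+d*6*TY for b in(-1,1) for d in(-1,1)]
        print(c,s,nm,((proj(p,pts)-[ox,oy]+.5)*f-.5).round(0).tolist())
    print('sides',((proj(p,[SL+b*42*TX+a*70*TY+116*UP for a in(1,-1) for b in(1,-1)])-[ox,oy]+.5)*f).round(0).tolist())
```

```text
side 50 tilt [[186.0, 217.0], [156.0, 210.0], [270.0, 124.0], [240.0, 118.0]]
side 50 vert [[154.0, 208.0], [124.0, 201.0], [239.0, 116.0], [209.0, 109.0]]
side -50 tilt [[445.0, 277.0], [413.0, 269.0], [522.0, 180.0], [491.0, 174.0]]
side -50 vert [[411.0, 268.0], [380.0, 260.0], [489.0, 172.0], [459.0, 165.0]]
sides [[196.0, 155.0], [85.0, 276.0], [540.0, 234.0], [441.0, 361.0]]
top 50 tilt [[289.0, 340.0], [251.0, 344.0], [267.0, 143.0], [229.0, 147.0]]
top 50 vert [[249.0, 345.0], [212.0, 349.0], [227.0, 147.0], [190.0, 152.0]]
top -50 tilt [[599.0, 303.0], [562.0, 307.0], [576.0, 106.0], [539.0, 111.0]]
top -50 vert [[559.0, 307.0], [522.0, 312.0], [537.0, 111.0], [499.0, 115.0]]
sides [[160.0, 138.0], [188.0, 392.0], [584.0, 87.0], [614.0, 341.0]]
```

View pics/t8t.png

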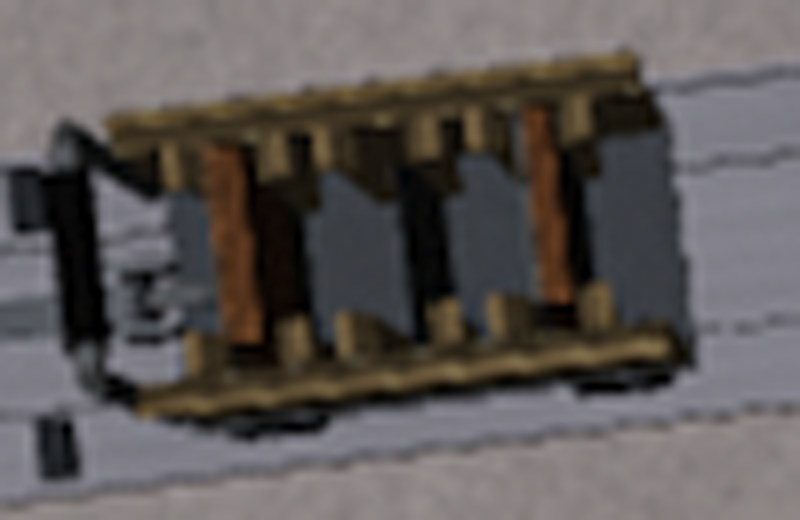

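View pics/s8t.png

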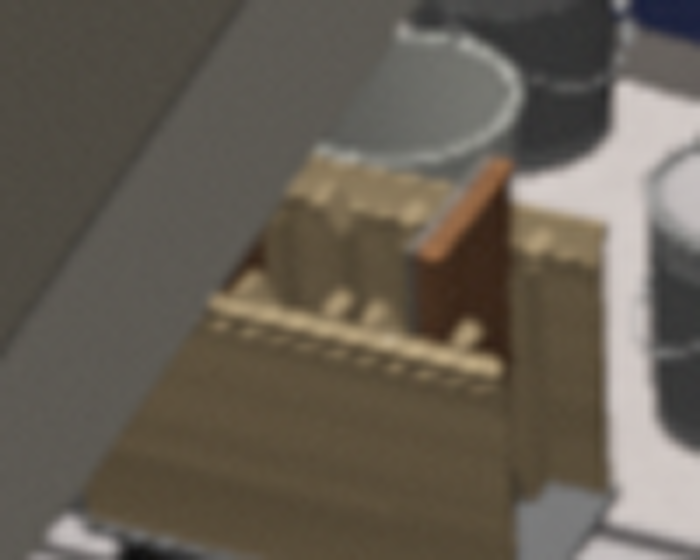

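Run:
```python
from h import *
def loc(X): d=X-SL; return np.round([d@TX,d@TY,X[2]],1)
pt=shot('top');ps=shot('side')
t=lambda u:((u[0]+.5)/8+190-.5,(u[1]+.5)/8+185-.5); s=lambda u:((u[0]+.5)/7+225-.5,(u[1]+.5)/7+165-.5)
print('mouth mid top',loc(ray(pt,t((375,140)),160)),loc(ray(pt,t((398,325)),160)))
print('left',loc(ray(pt,t((223,162)),160)),loc(ray(pt,t((247,345)),160)),'right',loc(ray(pt,t((528,121)),160)),loc(ray(pt,t((555,305)),160)))
print('boards top L',loc(ray(pt,t((241,343)),192)),loc(ray(pt,t((222,148)),192)),'R',loc(ray(pt,t((561,302)),192)),loc(ray(pt,t((541,108)),192)))
print('sides top',loc(ray(pt,t((120,125)),163)),loc(ray(pt,t((635,60)),163)),loc(ray(pt,t((145,405)),163)),loc(ray(pt,t((675,345)),163)))
print('side ribs mid',loc(ray(ps,s((250,285)),160)),loc(ray(ps,s((340,303)),160)),'right',loc(ray(ps,s((378,315)),160)),loc(ray(ps,s((470,332)),160)))
print('side board R',loc(ray(ps,s((424,256)),192)),loc(ray(ps,s((498,162)),192)))
# held board bottom in pictures now
o=ctrl.get_obs();M=R.from_rotvec(o['orientation']).as_matrix();x=np.array(o['ee_pos'])
pts=[x+M@np.array([a*6,b*32,121]) for a in(-1,1) for b in(-1,1)]+[x+M@np.array([a*6,b*32,-24]) for a in(-1,1) for b in(-1,1)]
print(((proj(ps,pts)-[190,120]+.5)*3.7-.5).round(0).tolist())
```

```text
mouth mid top [ 33.2   0.4 160. ] [-28.4  -0.3 160. ]
left [ 31.9  50.7 160. ] [-29.   49.6 160. ] right [ 33.4 -50.2 160. ] [-28.  -52.1 160. ]
boards top L [-31.1  46.6 192. ] [ 32.1  45.7 192. ] R [-30.3 -56.7 192. ] [ 32.7 -57.5 192. ]
sides top [ 47.6  82.4 163. ] [ 48.9 -87.7 163. ] [-44.8  84.3 163. ] [-46.  -89.8 163. ]
side ribs mid [-21.2  14.9 160. ] [-19.4 -20.  160. ] right [-21.  -35.7 160. ] [-18.4 -70.2 160. ]
side board R [-23.4 -56.7 192. ] [ 39.7 -55.9 192. ]
[[296.0, 237.0], [339.0, 188.0], [280.0, 232.0], [323.0, 183.0], [297.0, 38.0], [343.0, -8.0], [279.0, 33.0], [326.0, -12.0]]
```

```bash
cat >> h.py <<'E'
SL2=SL+2*TX;MO=SL2-1.5*TY+116*UP
U4=np.cos(np.radians(4))*UP-np.sin(np.radians(4))*TY;R4=frame(-U4,TY)
E
python3 - <<'E'
from h import *
goto(MO+(15+121)*U4,R4)
E
```

```text
t 27.98 at [584.8 137.5 357.1] w 11.7 F [-0.2  0.4 -2.1]
shift now-axes [ 8.8 -2.1 58.9] dist 59.6
turn [ 0.001 -0.013  0.004] deg 0.8 shift after-axes [ 9.6 -2.1 58.7]
```

```bash
python3 -m handwheel '[[[0,-0.013,0.004],[0,0,0],0],[[0,0,0],[3,-1,2],0],[[0,0,0],[3,-1,8],0],[[0,0,0],[3,0,9],0],[[0,0,0],[0,0,10],0],[[0,0,0],[0,0,10],0],[[0,0,0],[0,0,9],0],[[0,0,0],[0,0,7],0],[[0,0,0],[0,0,0],0],[[0,0,0],[0,0,0],0]]'
python3 - <<'E'
from h import *
goto(MO+(15+121)*U4,R4)
for c in('side','top'):
    p=shot(c,c+'13')
    im=cv2.imread(f'pics/{c}13.png');im=im[130:240,220:340] if c=='side' else im[185:250,190:290]
    f=5 if c=='side' else 8
    cv2.imwrite(f'pics/{c}13z.png',cv2.resize(im,None,fx=f,fy=f,interpolation=cv2.INTER_CUBIC))
E
```

```text
t: 28.82
ee_pos: [579.6, 151.5, 294.9]
orientation: [-2.056, -2.304, -0.067]
ft_force: [-0.7, 0.0, -1.0]
width: 12.3
t 28.82 at [579.6 151.5 294.9] w 12.3 F [-0.7  0.  -1. ]
shift now-axes [-0.6  1.5 -4.3] dist 4.6
turn [-0.003  0.001 -0.   ] deg 0.2 shift after-axes [-0.6  1.5 -4.3]
```

View pics/side13z.png

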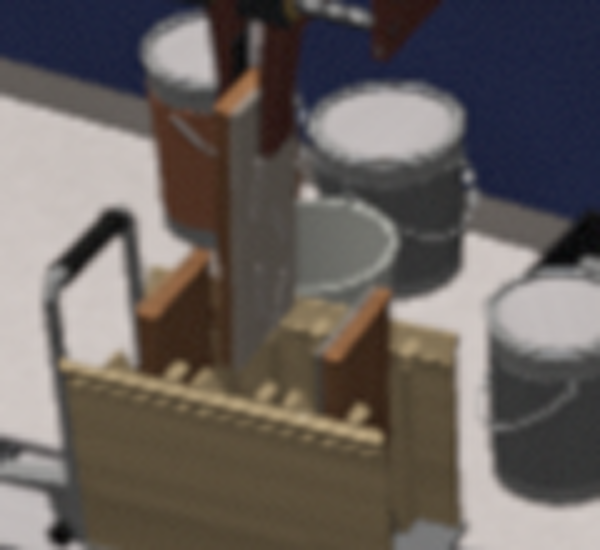

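View pics/top13z.png

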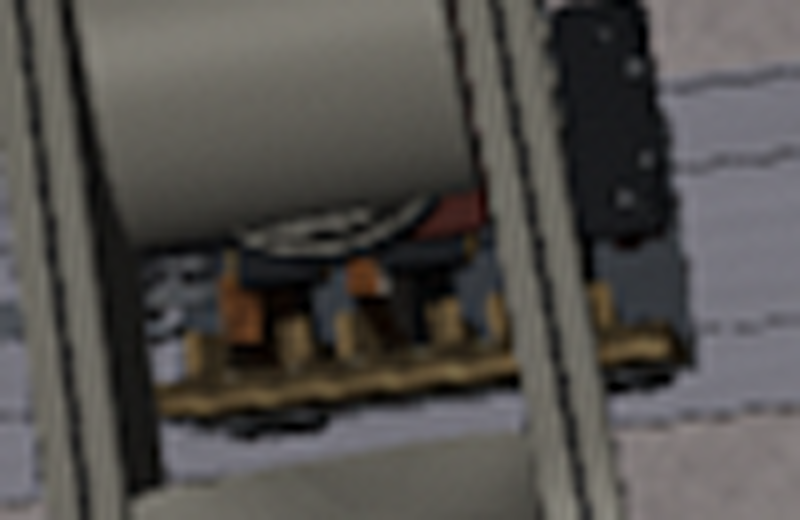

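```bash
python3 -m handwheel '[[[0,0,0],[-1,1,0],0],[[0,0,0],[0,0,5],0],[[0,0,0],[0,0,5],0],[[0,0,0],[0,0,5],0],[[0,0,0],[0,0,5],0],[[0,0,0],[0,0,5],0],[[0,0,0],[0,0,5],0],[[0,0,0],[0,0,4],0],[[0,0,0],[0,0,0],0],[[0,0,0],[0,0,0],0]]'
python3 - <<'E'
from h import *
goto(MO+(121-30)*U4,R4)
o=ctrl.get_obs();print(np.round(o['moment'],2))
for c in('side',):
    p=shot(c,c+'14')
    im=cv2.imread(f'pics/{c}14.png');im=im[130:240,220:340] if c=='side' else im[185:250,190:290]
    f=5 if c=='side' else 8
    cv2.imwrite(f'pics/{c}14z.png',cv2.resize(im,None,fx=f,fy=f,interpolation=cv2.INTER_CUBIC))
E
```

```text
t: 29.75
ee_pos: [581.7, 153.0, 259.3]
orientation: [-2.058, -2.305, -0.072]
ft_force: [0.7, -0.6, -0.3]
width: 11.6
t 29.75 at [581.7 153.  259.3] w 11.6 F [ 0.7 -0.6 -0.3]
shift now-axes [ 0.7 -0.7  5.1] dist 5.2
turn [ 0.001  0.001 -0.   ] deg 0.1 shift after-axes [ 0.7 -0.7  5.1]
[ 0.05 -0.01  0.  ]
```

View pics/side14z.png

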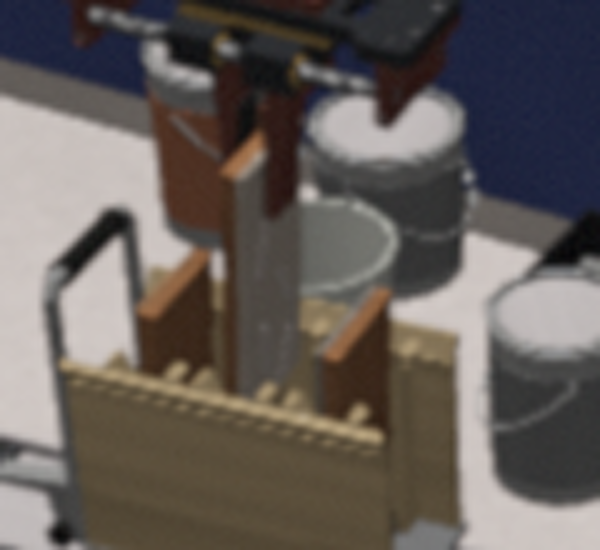

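```bash
python3 -m handwheel '[[[0,0,0],[0,0,5],0],[[0,0,0],[0,0,5],0],[[0,0,0],[0,0,5],0],[[0,0,0],[0,0,5],0],[[0,0,0],[0,0,5],0],[[0,0,0],[0,0,5],0],[[0,0,0],[0,0,5],0],[[0,0,0],[0,0,4],0],[[0,0,0],[0,0,0],0],[[0,0,0],[0,0,0],0]]'
python3 - <<'E'
from h import *
goto(MO+(121-70)*U4,R4)
o=ctrl.get_obs();print(np.round(o['moment'],2))
E
```

```text
t: 30.63
ee_pos: [581.5, 155.9, 216.2]
orientation: [-2.058, -2.305, -0.072]
ft_force: [-0.1, -0.4, -0.8]
width: 11.6
t 30.63 at [581.5 155.9 216.2] w 11.6 F [-0.1 -0.4 -0.8]
shift now-axes [ 0.7 -0.8  1.9] dist 2.2
turn [ 0.001  0.001 -0.   ] deg 0.1 shift after-axes [ 0.7 -0.8  1.9]
[ 0.02  0.02 -0.04]
```

```bash
python3 -m handwheel '[[[0,0,0],[0,0,5],0],[[0,0,0],[0,0,5],0],[[0,0,0],[0,0,5],0],[[0,0,0],[0,0,5],0],[[0,0,0],[0,0,5],0],[[0,0,0],[0,0,5],0],[[0,0,0],[0,0,3],0],[[0,0,0],[0,0,0],0],[[0,0,0],[0,0,0],0],[[0,0,0],[0,0,0],0]]'
python3 - <<'E'
from h import *
goto(MO+(121-116)*U4,R4)
o=ctrl.get_obs();print(np.round(o['moment'],2))
E
```

```text
t: 31.47
ee_pos: [582.3, 156.8, 180.2]
orientation: [-2.059, -2.309, -0.071]
ft_force: [-0.6, -1.3, -1.0]
width: 11.9
t 31.47 at [582.3 156.8 180.2] w 11.9 F [-0.6 -1.3 -1. ]
shift now-axes [ 2.5 -1.8 11.9] dist 12.3
turn [0.003 0.004 0.001] deg 0.3 shift after-axes [ 2.5 -1.8 11.9]
[-0.62 -0.12  0.07]
```

```bash
python3 -m handwheel '[[[0,0,0],[-1,0,3],0],[[0,0,0],[0,0,4],0],[[0,0,0],[0,0,4],0],[[0,0,0],[0,0,3],0],[[0,0,0],[0,0,0],0],[[0,0,0],[0,0,0],0],[[0,0,0],[0,0,0],0],[[0,0,0],[0,0,0],0],[[0,0,0],[0,0,0],0],[[0,0,0],[0,0,0],0]]'
python3 - <<'E'
from h import *
goto(MO+(121-116)*U4,R4)
o=ctrl.get_obs();print(np.round(o['moment'],2))
for c in('side','top'):
    p=shot(c,c+'15')
    im=cv2.imread(f'pics/{c}15.png');im=im[130:240,220:340] if c=='side' else im[185:250,190:290]
    f=5 if c=='side' else 8
    cv2.imwrite(f'pics/{c}15z.png',cv2.resize(im,None,fx=f,fy=f,interpolation=cv2.INTER_CUBIC))
E
```

```text
t: 32.3
ee_pos: [583.7, 157.2, 167.9]
orientation: [-2.06, -2.311, -0.075]
ft_force: [-0.6, -1.5, 2.3]
width: 11.8
t 32.3 at [583.7 157.2 167.9] w 11.8 F [-0.6 -1.5  2.3]
shift now-axes [ 3.1 -3.2 -0.5] dist 4.4
turn [0.006 0.004 0.002] deg 0.4 shift after-axes [ 3.1 -3.2 -0.4]
[-0.7   0.15  0.01]
```

View pics/side15z.png

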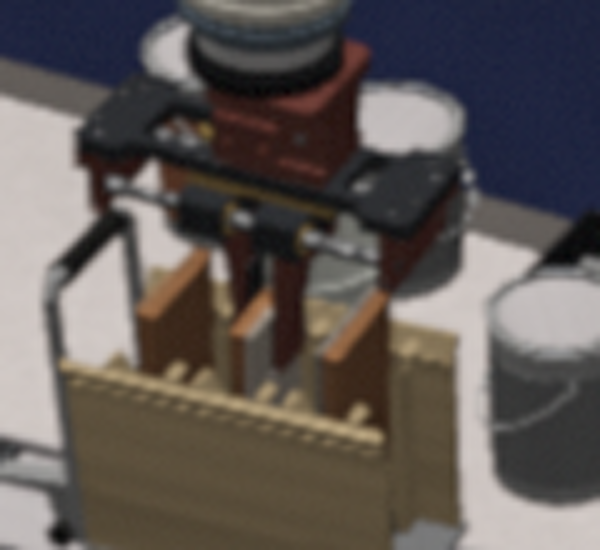

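```bash
python3 -m handwheel '[[[0,0,0],[0,0,0],0.25],[[0,0,0],[0,0,0],0.3],[[0,0,0],[0,0,0],0.32],[[0,0,0],[0,0,0],0.32],[[0,0,0],[0,0,0],0.32],[[0,0,0],[0,0,-5],0.32],[[0,0,0],[0,0,-15],0.32],[[0,0,0],[0,0,-25],0.32],[[0,0,0],[0,0,-30],0.32],[[0,0,0],[0,0,-30],0.32]]'
python3 - <<'E'
from h import *
st()
for c in('side','top'):
    p=shot(c,c+'16');find(p,'board_center');find(p,'tread');find(p,'handle')
    im=cv2.imread(f'pics/{c}16.png');im=im[130:240,220:340] if c=='side' else im[185:250,190:290]
    f=5 if c=='side' else 8
    cv2.imwrite(f'pics/{c}16z.png',cv2.resize(im,None,fx=f,fy=f,interpolation=cv2.INTER_CUBIC))
E
```

```text
t: 33.23
ee_pos: [579.0, 150.5, 268.2]
orientation: [-2.054, -2.301, -0.058]
ft_force: [1.1, 0.0, -0.2]
width: 27.9
t 33.23 pos [579.  150.5 268.2] F [ 1.1  0.  -0.2] w 27.9
[[-0.112  0.994 -0.017]
 [ 0.991  0.113  0.066]
 [ 0.068 -0.01  -0.998]]
q [ 0.2   0.35  1.66  0.07  1.14 -1.52]
board_center spot_point 0.88 [ 266.3 -238.9    9.9] {}
board_center spot_point 0.73 [586.1 156.  119.8] {}
board_center spot_point 0.44 [ 750.2 -322.7    5. ] {}
tread spot_point 0.81 [563.1 339.7  38.4] {}
tread spot_point 0.48 [439.2  86.2   0.6] {}
handle spot_point 0.88 [574.2 253.7 205.5] {}
board_center spot_point 0.67 [ 262.7 -232.6    1.7] {}
board_center spot_point 0.56 [583.3 162.8 122.1] {}
tread spot_point 0.68 [561.5 342.1  32.3] {}
handle spot_point 0.65 [568.1 255.3 202.9] {}
handle spot_point 0.57 [ 429.6 -125.8   79.9] {}
```

View pics/side16z.png

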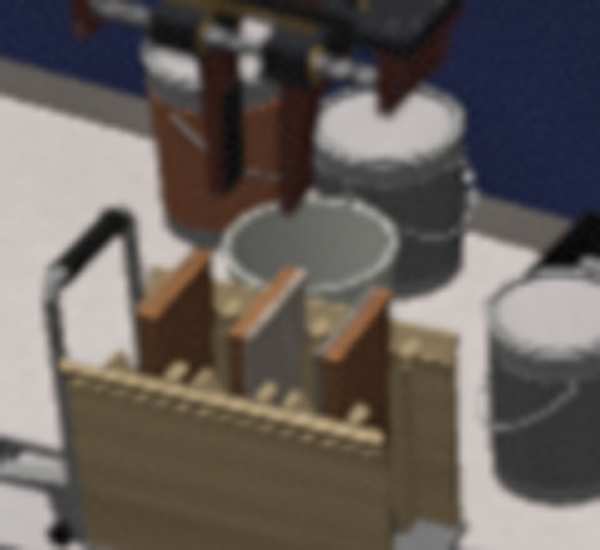

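View pics/top16z.png

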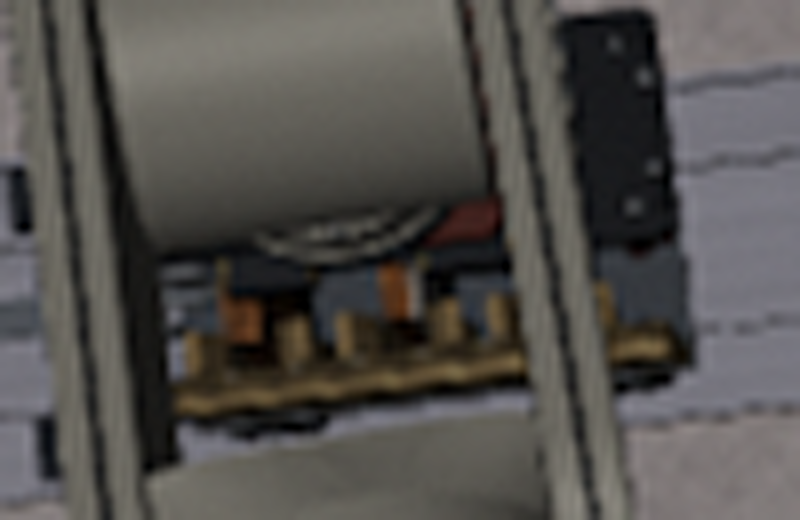

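Side zoom: middle board top corners (230, 330)–(300, 270) match the neighbours' height, so the board is seated. The pedal is still down. Next I'll move to the pedal.

```bash
python3 -m handwheel '[[[0,0,0],[25,0,0],0.75],[[0,0,0],[33,0,0],0.75],[[0,0,0],[36,0,0],0.75],[[0,0,0],[36,0,0],0.75],[[0,0,0],[36,0,0],0.75],[[0,0,0],[28,0,0],0.75],[[0,0,0.12],[0,0,0],0.75],[[0,0,0.12],[0,0,0],0.75],[[0,0,0.12],[0,0,0],0.75],[[0,0,0.12],[0,0,0],0.75]]'
python3 -m handwheel '[[[0,0,0.12],[0,0,4],0.75],[[0,0,0.12],[0,0,8],0.75],[[0,0,0.12],[0,0,8],0.75],[[0,0,0.12],[0,0,8],0.75],[[0,0,0.12],[0,0,8],0.75],[[0,0,0.12],[0,0,8],0.75],[[0,0,0.12],[0,0,8],0.75],[[0,0,0.12],[0,0,8],0.75],[[0,0,0.12],[0,0,8],0.75],[[0,0,0],[0,0,0],0.75]]'
python3 - <<'E'
from h import *
goto([560,342.5,28],frame([0,0,-1],TX))
E
```

```text
t: 34.47
ee_pos: [550.8, 351.0, 264.7]
orientation: [-2.549, -1.717, -0.0]
ft_force: [-0.0, -0.6, 0.5]
width: 66.0
t: 35.3
ee_pos: [541.4, 353.2, 179.7]
orientation: [-3.092, -0.086, 0.087]
ft_force: [-0.6, -0.2, -0.3]
width: 66.1
t 35.3 at [541.4 353.2 179.7] w 66.1 F [-0.6 -0.2 -0.3]
shift now-axes [ 26.2  19.1 149.7] dist 153.2
turn [-0.051  0.053 -0.058] deg 5.3 shift after-axes [ 17.2  12.7 151.7]
```

```bash
python3 -m handwheel '[[[-0.051,0.053,-0.058],[0,0,0],0.75],[[0,0,0],[6,4,12],0.75],[[0,0,0],[6,4,14],0.75],[[0,0,0],[5,4,14],0.75],[[0,0,0],[0,0,14],0.75],[[0,0,0],[0,0,14],0.75],[[0,0,0],[0,0,10],0.75],[[0,0,0],[0,0,0],0.75],[[0,0,0],[0,0,0],0.75],[[0,0,0],[0,0,0],0.75]]'
python3 - <<'E'
from h import *
goto([560,342.5,28],frame([0,0,-1],TX))
p=shot('side','s17')
im=cv2.imread('pics/s17.png')[130:270,170:320]
cv2.imwrite('pics/s17z.png',cv2.resize(im,None,fx=4.2,fy=4.2,interpolation=cv2.INTER_CUBIC))
E
```

```text
t: 36.13
ee_pos: [561.6, 337.7, 87.3]
orientation: [3.132, 0.197, -0.019]
ft_force: [-0.2, -1.2, 0.3]
width: 65.6
t 36.13 at [561.6 337.7  87.3] w 65.6 F [-0.2 -1.2  0.3]
shift now-axes [-0.3 -5.1 59.3] dist 59.6
turn [0.002 0.012 0.012] deg 1.0 shift after-axes [-1.1 -5.  59.3]
```

View pics/s17z.png

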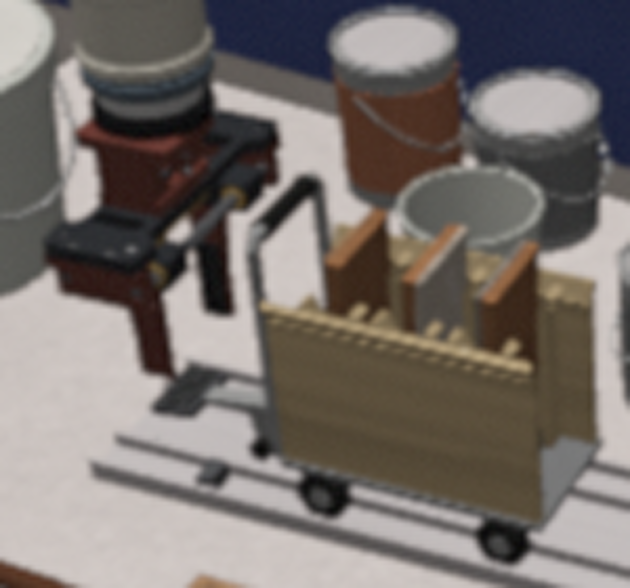

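```bash
python3 -m handwheel '[[[0,0.012,0.012],[0,0,0],0.75],[[0,0,0],[-1,-3,5],0.75],[[0,0,0],[0,-2,10],0.75],[[0,0,0],[0,0,10],0.75],[[0,0,0],[0,0,10],0.75],[[0,0,0],[0,0,10],0.75],[[0,0,0],[0,0,7],0.75],[[0,0,0],[0,0,3],0.75],[[0,0,0],[0,0,0],0.75],[[0,0,0],[0,0,0],0.75]]'
python3 - <<'E'
from h import *
goto([560,342.5,28],frame([0,0,-1],TX))
p=shot('side','s18')
im=cv2.imread('pics/s18.png')[130:270,170:320]
cv2.imwrite('pics/s18z.png',cv2.resize(im,None,fx=4.2,fy=4.2,interpolation=cv2.INTER_CUBIC))
E
```

```text
t: 37.02
ee_pos: [560.8, 344.3, 28.3]
orientation: [3.136, 0.178, 0.007]
ft_force: [-0.8, 0.1, 0.8]
width: 65.9
t 37.02 at [560.8 344.3  28.3] w 65.9 F [-0.8  0.1  0.8]
shift now-axes [-1.   1.7  0.3] dist 2.0
turn [ 0.001 -0.004 -0.   ] deg 0.2 shift after-axes [-1.   1.7  0.3]
```

View pics/s18z.png

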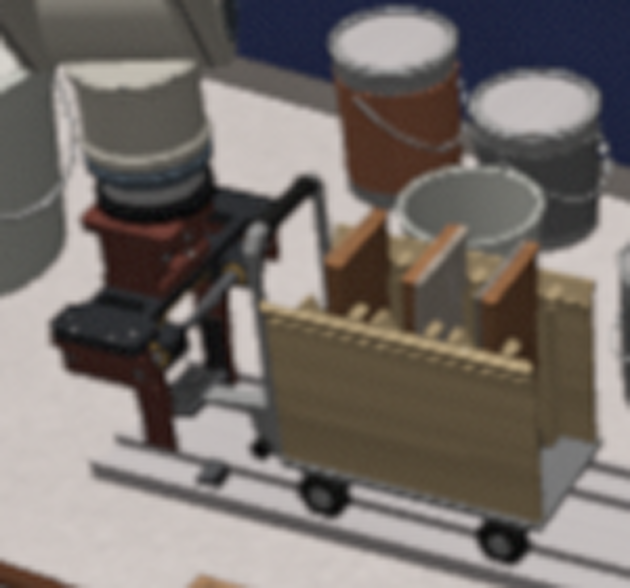

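```bash
python3 -m handwheel '[[[0,0,0],[0,0,0],0],[[0,0,0],[0,0,0],0],[[0,0,0],[0,0,0],0],[[0,0,0],[0,0,0],0],[[0,0,0],[0,0,0],0],[[0,0,0],[0,0,-4],0],[[0,0,0],[0,0,-8],0],[[0,0,0],[0,0,-8],0],[[0,0,0],[0,0,-8],0],[[0,0,0],[0,0,-8],0]]'
python3 - <<'E'
from h import *
goto()
p=shot('side','s19')
find(p,'tread');find(p,'board_center')
im=cv2.imread('pics/s19.png')[130:270,170:320]
cv2.imwrite('pics/s19z.png',cv2.resize(im,None,fx=4.2,fy=4.2,interpolation=cv2.INTER_CUBIC))
E
```

```text
t: 37.9
ee_pos: [560.8, 343.2, 64.6]
orientation: [3.135, 0.177, 0.006]
ft_force: [1.0, -1.3, -3.0]
width: 45.8
t 37.9 at [560.8 343.2  64.6] w 45.8 F [ 1.  -1.3 -3. ]
shift now-axes [0. 0. 0.] dist 0.0
tread spot_point 0.56 [563.6 338.6  72.5] {}
tread spot_point 0.16 [3.763e+02 1.963e+02 2.000e-01] {}
board_center spot_point 0.92 [ 265.2 -237.4   10.5] {}
board_center spot_point 0.6 [587.8 160.5 118.7] {}
board_center spot_point 0.55 [ 6.616e+02 -4.463e+02  1.000e-01] {}
```

View pics/s19z.png

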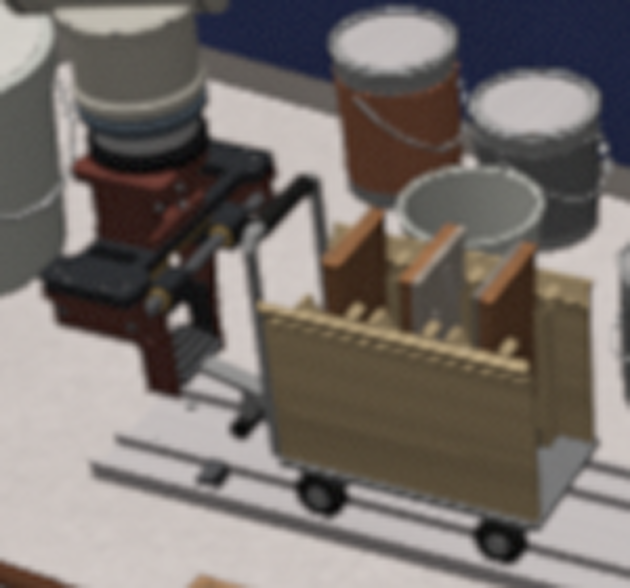

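```bash
python3 -m handwheel '[[[0,0,0],[0,2,-7],0],[[0,0,0],[0,3,-7],0],[[0,0,0],[0,3,-6],0],[[0,0,0],[0,0,0],0.6],[[0,0,0],[0,0,0],0.75],[[0,0,0],[0,0,0],0.75],[[0,0,0],[0,0,0],0.75],[[0,0,0],[0,-1,-10],0.75],[[0,0,0],[0,-1,-25],0.75],[[0,0,0],[0,-1,-35],0.75]]'
python3 - <<'E'
from h import *
goto()
for c in('side','top'):
  p=shot(c,c+'20')
  for q in('tread','handle','slot','brake_pin'):find(p,q)
im=cv2.imread('pics/side20.png')[130:270,170:320]
cv2.imwrite('pics/s20z.png',cv2.resize(im,None,fx=4.2,fy=4.2,interpolation=cv2.INTER_CUBIC))
E
```

```text
t: 38.88
ee_pos: [557.7, 335.9, 155.6]
orientation: [3.131, 0.177, -0.006]
ft_force: [0.3, -0.5, -0.1]
width: 65.7
t 38.88 at [557.7 335.9 155.6] w 65.7 F [ 0.3 -0.5 -0.1]
shift now-axes [0. 0. 0.] dist 0.0
tread spot_point 0.78 [564.1 333.9  96.7] {}
handle spot_point 0.93 [574.5 260.  207. ] {}
slot spot_point 0.55 [586.6 165.6  55. ] {}
brake_pin spot_point 0.86 [577.  267.6  49.5] {}
tread spot_point 0.59 [559.1 334.1  94.6] {}
handle spot_point 0.89 [568.1 260.  200. ] {}
brake_pin spot_point 0.62 [567.7 263.3  46.3] {}
brake_pin spot_point 0.55 [582.3 168.1 123.2] {}
```

View pics/s20z.png

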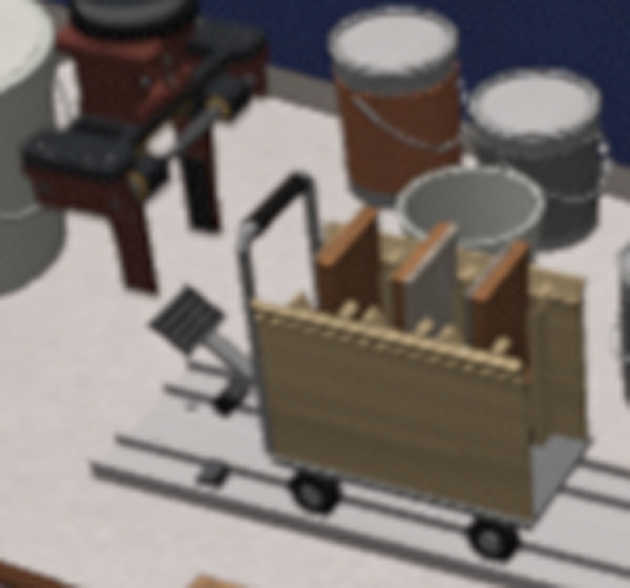

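```bash
python3 -m handwheel '[[[0,0,0],[0,-5,-35],0.75],[[0,0,0],[0,-5,-35],0.75],[[0,0,0],[0,-5,-35],0.75],[[0,0,-0.12],[0,0,0],0.35],[[0,0,-0.12],[0,0,0],0.35],[[0,0,-0.12],[0,0,0],0.35],[[0,0,-0.12],[0,0,0],0.35],[[0,0,-0.12],[0,0,0],0.35],[[0,0,-0.12],[0,0,0],0.35],[[0,0,-0.12],[0,0,0],0.35]]'
python3 - <<'E'
from h import *
goto([571,260.5,245],frame([0,0,-1],TY))
E
```

```text
t: 40.22
ee_pos: [555.1, 351.1, 258.5]
orientation: [2.767, 1.48, -0.023]
ft_force: [-0.5, 0.7, -0.4]
width: 30.8
t 40.22 at [555.1 351.1 258.5] w 30.8 F [-0.5  0.7 -0.4]
shift now-axes [-66.3  63.5  14.2] dist 92.9
turn [-0.009  0.013 -0.702] deg 40.2 shift after-axes [-91.8   5.5  13.5]
```

```bash
python3 -m handwheel '[[[0,0,-0.118],[0,0,0],0.35],[[0,0,-0.118],[0,0,0],0.35],[[0,0,-0.118],[0,0,0],0.35],[[0,0,-0.118],[0,0,0],0.35],[[0,0,-0.118],[0,0,0],0.35],[[0,0,-0.118],[0,0,0],0.35],[[0,0,0],[-25,1,0],0.35],[[0,0,0],[-25,1,0],0.35],[[0,0,0],[-25,1,0],0.35],[[0,0,0],[-12,1,0],0.35]]'
python3 - <<'E'
from h import *
goto([571,260.5,198],frame([0,0,-1],TY))
p=shot('side','side21');find(p,'handle');p=shot('top','top21');find(p,'handle')
im=cv2.imread('pics/side21.png')[110:250,170:320]
cv2.imwrite('pics/s21z.png',cv2.resize(im,None,fx=4.2,fy=4.2,interpolation=cv2.INTER_CUBIC))
E
```

```text
t: 41.05
ee_pos: [570.4, 264.8, 250.7]
orientation: [-2.02, -2.395, 0.042]
ft_force: [1.1, 0.2, -0.8]
width: 30.6
t 41.05 at [570.4 264.8 250.7] w 30.6 F [ 1.1  0.2 -0.8]
shift now-axes [-3.7  1.2 52.8] dist 52.9
turn [-0.025  0.012  0.056] deg 3.6 shift after-axes [-4.4  0.1 52.7]
handle spot_point 0.8 [573.2 258.9 207.3] {}
handle spot_point 0.96 [568.7 261.6 203.3] {}
handle spot_point 0.48 [576.4 169.   51.4] {}
```

View pics/s21z.png

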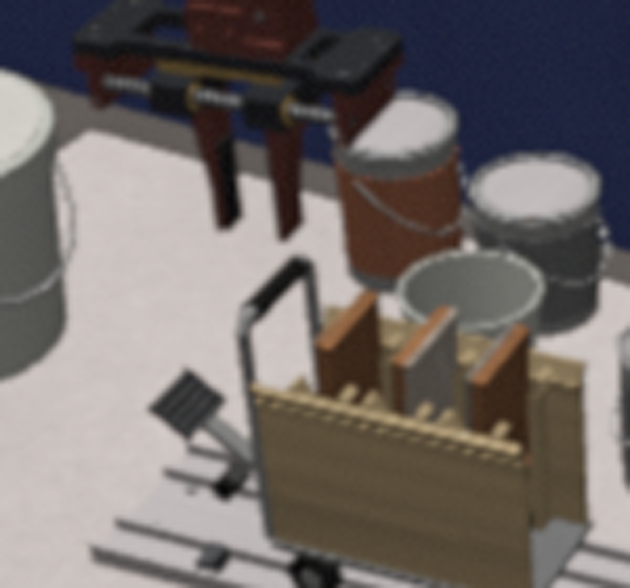

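```bash
python3 -m handwheel '[[[-0.025,0.012,0.056],[0,0,0],0.4],[[0,0,0],[-3,0,5],0.4],[[0,0,0],[-1,0,8],0.4],[[0,0,0],[0,0,8],0.4],[[0,0,0],[0,0,8],0.4],[[0,0,0],[0,0,8],0.4],[[0,0,0],[0,0,6],0.4],[[0,0,0],[0,0,4],0.4],[[0,0,0],[0,0,0],0.4],[[0,0,0],[0,0,0],0.4]]'
python3 - <<'E'
from h import *
goto([571,260.5,198],frame([0,0,-1],TY))
p=shot('side','side22')
im=cv2.imread('pics/side22.png')[130:270,170:320]
cv2.imwrite('pics/s22z.png',cv2.resize(im,None,fx=4.2,fy=4.2,interpolation=cv2.INTER_CUBIC))
E
```

```text
t: 42.08
ee_pos: [569.3, 269.0, 196.9]
orientation: [-2.08, -2.35, 0.002]
ft_force: [-1.1, -0.1, -0.1]
width: 35.4
t 42.08 at [569.3 269.  196.9] w 35.4 F [-1.1 -0.1 -0.1]
shift now-axes [-8.7  0.7 -1.1] dist 8.8
turn [-0.003 -0.001  0.008] deg 0.5 shift after-axes [-8.7  0.8 -1.1]
```

View pics/s22z.png

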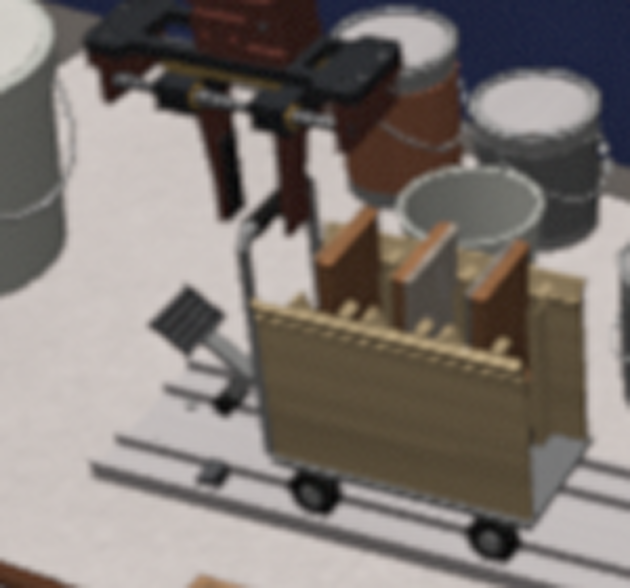

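```bash
python3 -m handwheel '[[[0,0,0.008],[-2,0,0],0.28],[[0,0,0],[-3,0,0],0.28],[[0,0,0],[-3,0,0],0.28],[[0,0,0],[-3,0,0],0.28],[[0,0,0],[-4,0,0],0.28],[[0,0,0],[-5,0,0],0.28],[[0,0,0],[-6,0,0],0.28],[[0,0,0],[-7,0,0],0.28],[[0,0,0],[-8,0,0],0.28],[[0,0,0],[-8,0,0],0.28]]'
python3 - <<'E'
from h import *
goto([571,260.5,198]-230*TY,frame([0,0,-1],TY))
p=shot('side','side23');find(p,'handle')
im=cv2.imread('pics/side23.png')[130:270,170:320]
cv2.imwrite('pics/s23z.png',cv2.resize(im,None,fx=4.2,fy=4.2,interpolation=cv2.INTER_CUBIC))
E
```

```text
t: 42.97
ee_pos: [576.3, 217.0, 199.1]
orientation: [-2.09, -2.343, -0.005]
ft_force: [-0.2, 1.0, -0.7]
width: 24.7
t 42.97 at [576.3 217.  199.1] w 24.7 F [-0.2  1.  -0.7]
shift now-axes [-186.2   -0.4    0.5] dist 186.2
turn [ 0.001 -0.003  0.   ] deg 0.2 shift after-axes [-186.2   -0.4    1.1]
handle spot_point 0.7 [579.6 223.2 204. ] {}
```

View pics/s23z.png

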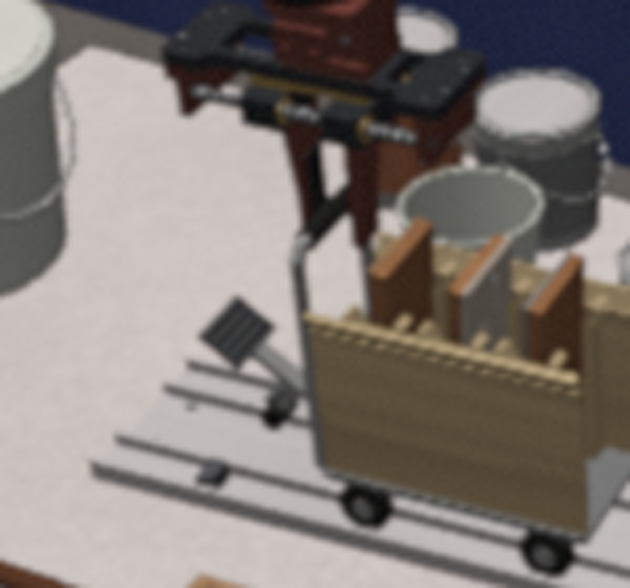

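```bash
python3 -m handwheel '[[[0,0,0],[-7,0,0],0.28],[[0,0,0],[-8,0,0],0.28],[[0,0,0],[-8,0,0],0.28],[[0,0,0],[-8,0,0],0.28],[[0,0,0],[-8,0,0],0.28],[[0,0,0],[-8,0,0],0.28],[[0,0,0],[-8,0,0],0.28],[[0,0,0],[-8,0,0],0.28],[[0,0,0],[-8,0,0],0.28],[[0,0,0],[-8,0,0],0.28]]'
python3 -m handwheel '[[[0,0,0],[-8,0,0],0.28],[[0,0,0],[-8,0,0],0.28],[[0,0,0],[-8,0,0],0.28],[[0,0,0],[-8,0,0],0.28],[[0,0,0],[-8,0,0],0.28],[[0,0,0],[-7,0,0],0.28],[[0,0,0],[-6,0,0],0.28],[[0,0,0],[-5,0,0],0.28],[[0,0,0],[-4,0,0],0.28],[[0,0,0],[-3,0,0],0.28]]'
python3 - <<'E'
from h import *
goto([571,260.5,198]-266*TY,frame([0,0,-1],TY))
p=shot('side','side24');find(p,'handle');p=shot('top','top24')
im=cv2.imread('pics/side24.png')[150:320,250:430]
cv2.imwrite('pics/s24z.png',cv2.resize(im,None,fx=3.5,fy=3.5,interpolation=cv2.INTER_CUBIC))
im=cv2.imread('pics/top24.png')[165:265,220:390]
cv2.imwrite('pics/t24z.png',cv2.resize(im,None,fx=4.5,fy=4.5,interpolation=cv2.INTER_CUBIC))
E
```

```text
t: 43.9
ee_pos: [586.4, 130.6, 199.1]
orientation: [-2.092, -2.342, -0.006]
ft_force: [0.7, 0.5, -1.0]
width: 24.7
t: 44.73
ee_pos: [594.5, 57.4, 198.9]
orientation: [-2.093, -2.341, -0.006]
ft_force: [0.7, -0.4, 0.5]
width: 24.4
t 44.73 at [594.5  57.4 198.9] w 24.4 F [ 0.7 -0.4  0.5]
shift now-axes [-61.6  -0.3   0.7] dist 61.6
turn [ 0.002 -0.003 -0.002] deg 0.2 shift after-axes [-61.6  -0.4   0.9]
handle spot_point 0.67 [595.5  62.1 202.4] {}
```

View pics/s24z.png

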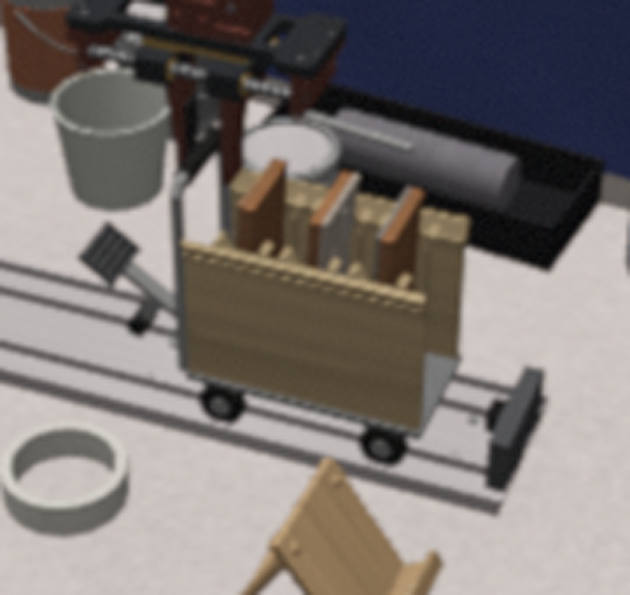

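View pics/t24z.png

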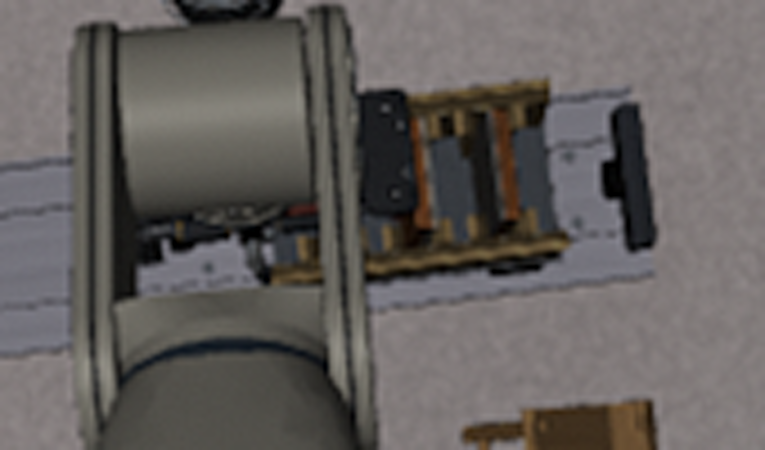

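Going well: the gap to the buffer is about 55–60 mm and the board is standing.

```bash
python3 -m handwheel '[[[0,0,0],[-4,0,0],0.28],[[0,0,0],[-5,0,0],0.28],[[0,0,0],[-5,0,0],0.28],[[0,0,0],[-5,0,0],0.28],[[0,0,0],[-5,0,0],0.28],[[0,0,0],[-4,0,0],0.28],[[0,0,0],[-4,0,0],0.28],[[0,0,0],[-4,0,0],0.28],[[0,0,0],[-3,0,0],0.28],[[0,0,0],[-3,0,0],0.28]]'
python3 -m handwheel '[[[0,0,0],[-3,0,0],0.28],[[0,0,0],[-2,0,0],0.28],[[0,0,0],[-2,0,0],0.28],[[0,0,0],[-2,0,0],0.28],[[0,0,0],[-2,0,0],0.28],[[0,0,0],[-2,0,0],0.28],[[0,0,0],[-2,0,0],0.28],[[0,0,0],[-2,0,0],0.28],[[0,0,0],[0,0,0],0.28],[[0,0,0],[0,0,0],0.28]]'
python3 - <<'E'
from h import *
goto([571,260.5,198]-266*TY,frame([0,0,-1],TY))
p=shot('side','side25');find(p,'handle')
im=cv2.imread('pics/side25.png')[170:320,280:430]
cv2.imwrite('pics/s25z.png',cv2.resize(im,None,fx=4,fy=4,interpolation=cv2.INTER_CUBIC))
E
```

```text
t: 45.72
ee_pos: [598.1, 24.6, 198.5]
orientation: [-2.086, -2.325, -0.027]
ft_force: [-0.1, 15.2, 1.3]
width: 24.6
t: 46.55
ee_pos: [597.9, 25.3, 198.1]
orientation: [-2.071, -2.303, -0.06]
ft_force: [-0.1, -0.8, 0.4]
width: 24.6
t 46.55 at [597.9  25.3 198.1] w 24.6 F [-0.1 -0.8  0.4]
shift now-axes [-29.2   0.1  -1.6] dist 29.2
turn [-0.    -0.059 -0.008] deg 3.4 shift after-axes [-29.2  -0.1   0.1]
handle spot_point 0.82 [601.   26.2 205.5] {}
```

View pics/s25z.png

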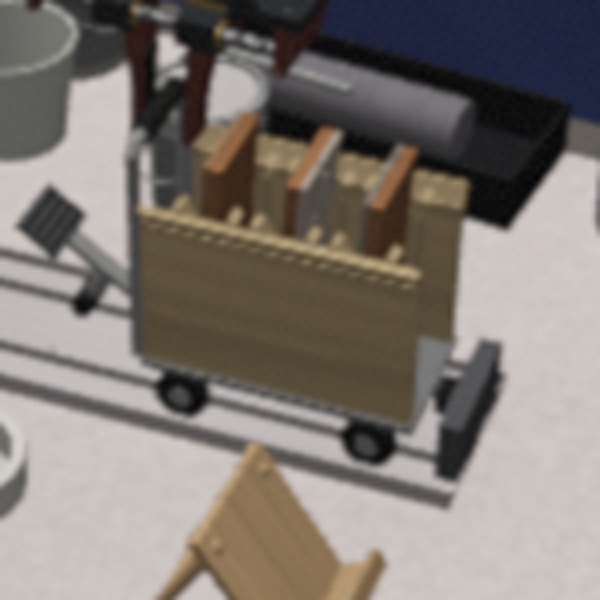

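```bash
python3 -m handwheel '[[[0,0,0],[0,0,0],0.38],[[0,0,0],[0,0,0],0.38],[[0,0,0],[0,0,-10],0.38],[[0,0,0],[0,0,-15],0.38],[[0,0,0],[0,0,-25],0.38],[[0,-0.06,0],[0,0,-20],0.38],[[0,0,0],[20,-10,0],0.38],[[0,0,0],[30,-30,0],0.38],[[0,0,0],[30,-30,0],0.38],[[0,0,0],[30,-30,0],0.38]]'
python3 - <<'E'
from h import *
goto([571,260.5,198]-266*TY,frame([0,0,-1],TY))
for c in('side','top'):
    p=shot(c,c+'26')
    for q in('handle','slot','tread','board_center','brake_pin'):find(p,q)
im=cv2.imread('pics/side26.png')[170:320,280:430]
cv2.imwrite('pics/s26z.png',cv2.resize(im,None,fx=4,fy=4,interpolation=cv2.INTER_CUBIC))
im=cv2.imread('pics/top26.png')[165:265,220:390]
cv2.imwrite('pics/t26z.png',cv2.resize(im,None,fx=4.5,fy=4.5,interpolation=cv2.INTER_CUBIC))
E
```

```text
t: 47.48
ee_pos: [491.9, 115.1, 275.3]
orientation: [2.107, 2.316, -0.0]
ft_force: [0.2, 1.5, -0.3]
width: 33.3
t 47.48 at [491.9 115.1 275.3] w 33.3 F [ 0.2  1.5 -0.3]
shift now-axes [-128.1   97.    78.9] dist 179.0
turn [ 0.007  0.008 -0.019] deg 1.2 shift after-axes [-130.5   95.    77.3]
handle spot_point 0.78 [599.2  32.5 205.1] {}
slot spot_point 0.66 [608.  -64.9  46.7] {}
tread spot_point 0.59 [587.1 100.4 100.9] {}
tread spot_point 0.48 [438.4  85.8   1.9] {}
board_center spot_point 0.56 [ 265.4 -239.4    9.6] {}
board_center spot_point 0.5 [612.9 -63.4 118.6] {}
brake_pin spot_point 0.95 [602.2  36.9  50.1] {}
brake_pin spot_point 0.65 [599.4  31.5 205.7] {}
handle spot_point 0.7 [595.6  32.1 205.1] {}
slot spot_point 0.61 [603.7 -59.5  48.4] {}
tread spot_point 0.48 [586.4 105.3  95.3] {}
board_center spot_point 0.62 [ 260.2 -234.3    5.6] {}
board_center spot_point 0.59 [610.4 -60.4 124.9] {}
brake_pin spot_point 0.56 [594.3  35.1  50.8] {}
```

View pics/s26z.png

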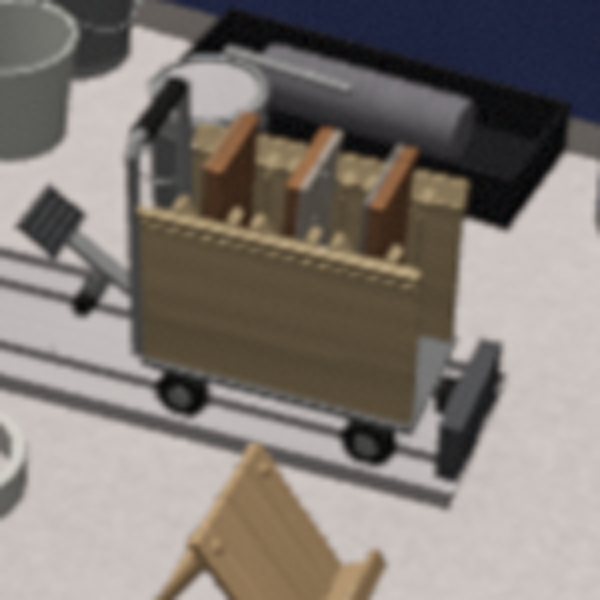

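View pics/t26z.png

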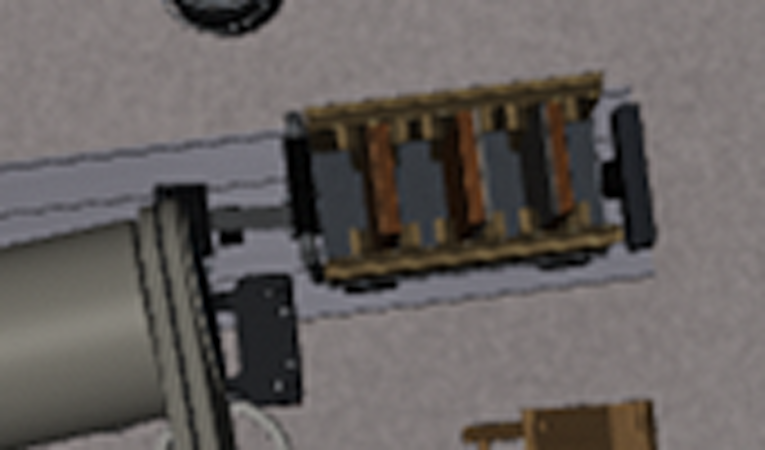

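Run:
```python
import cv2
im=cv2.imread('pics/top26.png')[180:230,330:375]
a=cv2.resize(im,None,fx=12,fy=12,interpolation=cv2.INTER_CUBIC)
im=cv2.imread('pics/side26.png')[240:300,370:410]
b=cv2.resize(im,(400,600),interpolation=cv2.INTER_CUBIC)
import numpy as np
cv2.imwrite('pics/zz.png',cv2.resize(np.hstack([cv2.convertScaleAbs(a,alpha=1.6),cv2.convertScaleAbs(b,alpha=1.3)]),(800,500)))
```

```text
(no output)
```

View pics/zz.png

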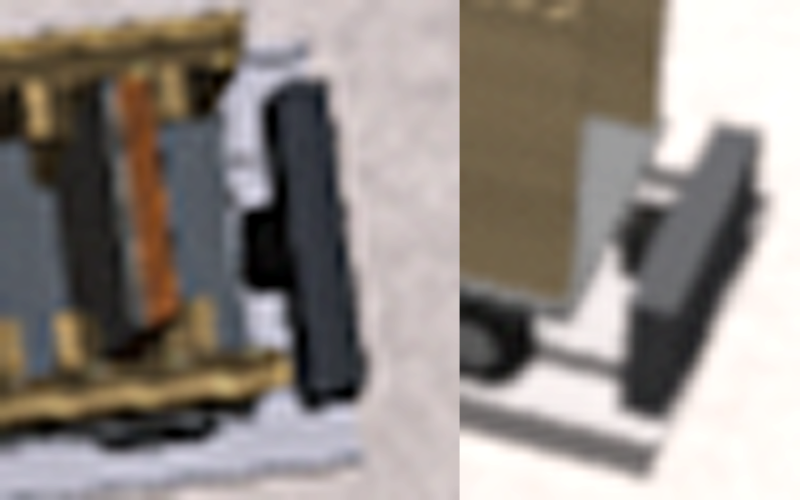

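```bash
python3 -m handwheel '[[[0,0,0],[-25,28,0],0.38],[[0,0,0],[-25,28,0],0.38],[[0,0,0],[-25,28,0],0.38],[[0,0,0],[-12,8,0],0.38],[[0,0,0],[0,0,0],0.38],[[0,0,0],[0,0,0],0.38],[[0,0,0],[0,0,0],0.38],[[0,0,0],[0,0,0],0.38],[[0,0,0],[0,0,0],0.38],[[0,0,0],[0,0,0],0.38]]'
python3 - <<'E'
from h import *
goto(np.array([597.5,30.5,198])+3*TY,frame([0,0,-1],TY))
E
```

```text
t: 48.92
ee_pos: [592.7, 33.8, 272.5]
orientation: [2.111, 2.322, -0.009]
ft_force: [-0.3, 0.7, -0.0]
width: 33.4
t 48.92 at [592.7  33.8 272.5] w 33.4 F [-0.3  0.7 -0. ]
shift now-axes [-0.3  4.6 74.5] dist 74.6
turn [-0.002  0.006 -0.018] deg 1.1 shift after-axes [-0.9  4.4 74.5]
```

```bash
python3 -m handwheel '[[[0,0.006,-0.018],[0,0,0],0.38],[[0,0,0],[0,2,10],0.38],[[0,0,0],[0,2,12],0.38],[[0,0,0],[0,0,12],0.38],[[0,0,0],[0,0,12],0.38],[[0,0,0],[0,0,10],0.38],[[0,0,0],[0,0,8],0.38],[[0,0,0],[0,0,4],0.38],[[0,0,0],[0,0,0],0.38],[[0,0,0],[0,0,0],0.38]]'
python3 -m handwheel '[[[0,0,0],[-2,0,0],0.38],[[0,0,0],[-2,0,0],0.38],[[0,0,0],[-2,0,0],0.38],[[0,0,0],[-2,0,0],0.38],[[0,0,0],[-1,0,0],0.38],[[0,0,0],[-1,0,0],0.38],[[0,0,0],[-1,0,0],0.38],[[0,0,0],[-1,0,0],0.38],[[0,0,0],[-1,0,0],0.38],[[0,0,0],[-1,0,0],0.38]]'
python3 - <<'E'
from h import *
goto(np.array([597.5,30.5,198]),frame([0,0,-1],TY))
E
```

```text
t: 49.75
ee_pos: [594.9, 36.7, 196.3]
orientation: [-2.084, -2.346, 0.004]
ft_force: [0.5, 0.4, 0.3]
width: 33.2
t: 50.58
ee_pos: [598.6, 21.2, 199.3]
orientation: [2.086, 2.348, 0.002]
ft_force: [-0.8, 0.2, 0.6]
width: 33.3
t 50.58 at [598.6  21.2 199.3] w 33.3 F [-0.8  0.2  0.6]
shift now-axes [9.4 0.  1.4] dist 9.5
turn [ 0.001 -0.001  0.005] deg 0.3 shift after-axes [ 9.4 -0.   1.3]
```

```bash
python3 -m handwheel '[[[0,0,0],[-1,0,0],0.38],[[0,0,0],[-1,0,0],0.38],[[0,0,0],[-1,0,0],0.38],[[0,0,0],[-1,0,0],0.38],[[0,0,0],[-1,0,0],0.38],[[0,0,0],[-1,0,0],0.38],[[0,0,0],[-1,0,0],0.38],[[0,0,0],[-1,0,0],0.38],[[0,0,0],[-1,0,0],0.38],[[0,0,0],[-1,0,0],0.38]]'
```

```text
t: 51.42
ee_pos: [598.6, 20.5, 199.1]
orientation: [-2.08, -2.338, -0.018]
ft_force: [-1.0, 4.9, -0.4]
width: 33.2
```

```bash
python3 -m handwheel '[[[0,0,0],[0,0,0],0.38],[[0,0,0],[2,0,0],0.38],[[0,0,0],[4,0,0],0.38],[[0,0,0],[0,0,-10],0.38],[[0,0,0],[0,0,-15],0.38],[[0,0,0],[0,0,-25],0.38],[[0,0,0],[0,0,-20],0.38],[[0,0,0],[25,-20,0],0.38],[[0,0,0],[30,-30,0],0.38],[[0,0,0],[30,-30,0],0.38]]'
python3 -m handwheel '[[[0,0,0],[20,-20,0],0.38],[[0,0,0],[0,0,0],0.38],[[0,0,0],[0,0,0],0.38],[[0,0,0],[0,0,0],0.38],[[0,0,0],[0,0,0],0.38],[[0,0,0],[0,0,0],0.38],[[0,0,0],[0,0,0],0.38],[[0,0,0],[0,0,0],0.38],[[0,0,0],[0,0,0],0.38],[[0,0,0],[0,0,0],0.38]]'
python3 - <<'E'
from h import *
goto()
for c in('side','top'):
    p=shot(c,c+'27')
    for q in('handle','slot','tread','board_center','tape','sander','knife','tub'):find(p,q)
im=cv2.imread('pics/side27.png')[170:320,280:430]
b=cv2.resize(im,(400,400),interpolation=cv2.INTER_CUBIC)
im=cv2.imread('pics/top27.png')[170:260,290:380]
a=cv2.resize(im,(400,400),interpolation=cv2.INTER_CUBIC)
cv2.imwrite('pics/f27.png',np.hstack([a,b]))
E
```

```text
t: 52.25
ee_pos: [512.3, 98.5, 277.2]
orientation: [-2.09, -2.336, -0.021]
ft_force: [-0.2, 1.2, -0.9]
width: 33.5
t: 53.08
ee_pos: [488.0, 117.4, 281.4]
orientation: [-2.091, -2.339, -0.024]
ft_force: [-0.6, 0.1, -0.1]
width: 33.3
t 53.08 at [488.  117.4 281.4] w 33.3 F [-0.6  0.1 -0.1]
shift now-axes [0. 0. 0.] dist 0.0
handle spot_point 0.62 [600.4  28.9 205.5] {}
slot spot_point 0.95 [607.3 -62.8  49.8] {}
tread spot_point 0.92 [589.8 103.9  99.9] {}
tread spot_point 0.18 [385.1 379.7   2.6] {}
board_center spot_point 0.98 [ 265.3 -239.9   10.9] {}
board_center spot_point 0.51 [613.2 -64.8 120.9] {}
board_center spot_point 0.47 [611.6 -67.   50.3] {}
tape spot_point 0.75 [436.9  86.6   3. ] {}
sander spot_point 0.81 [374.  193.4  -1.5] {}
knife spot_point 0.69 [387.2 377.8   5. ] {}
tub spot_point 0.88 [781.8 257.2  -1.2] {}
handle spot_point 0.83 [595.   31.8 203.4] {}
slot spot_point 0.95 [603.9 -60.3  48. ] {}
slot spot_point 0.39 [437.6  86.8  -1.1] {}
tread spot_point 0.49 [586.4 105.9  93.4] {}
tread spot_point 0.31 [ 425.6 -123.7   78. ] {}
board_center spot_point 0.68 [ 259.7 -232.2    5.2] {}
board_center spot_point 0.63 [605.8 -60.4 121.1] {}
tape spot_point 0.67 [4.338e+02 8.910e+01 1.000e-01] {}
sander spot_point 0.89 [368.  198.7   2.2] {}
sander spot_point 0.42 [ 741.5 -324.     1.1] {}
knife spot_point 0.89 [382.  381.1   2.8] {}
tub spot_point 0.7 [776.5 261.7  -1.7] {}
```

View pics/f27.png

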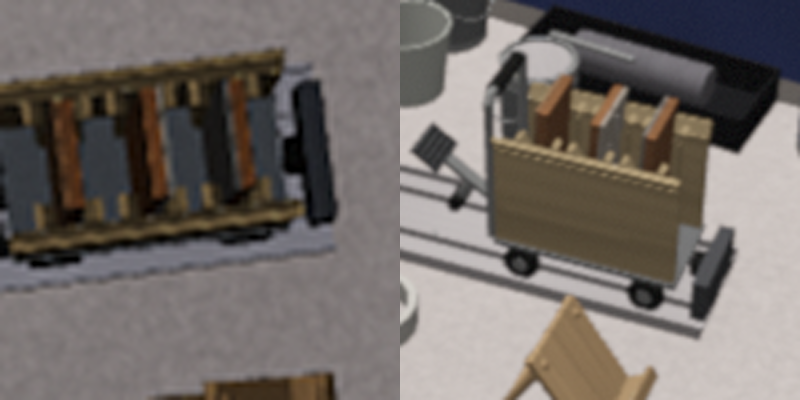

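View pics/side27.png

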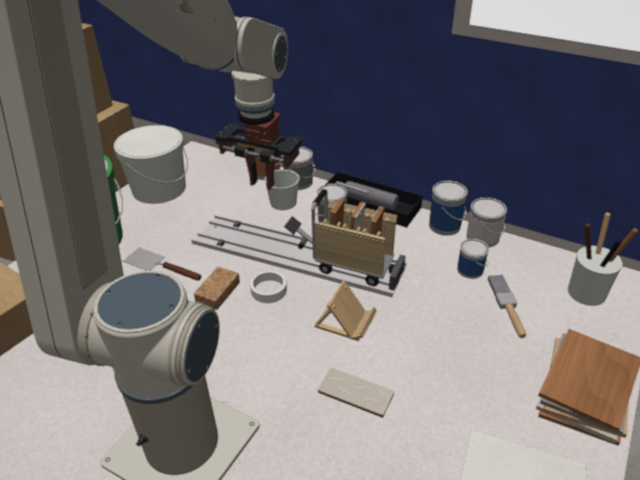

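Run:
```python
from h import *
print(ctrl.close_job())
```

```text
the job is handed in; nothing more can be done
None
```

The job is done and handed in at about 53 s, in the order you asked.

- **Brake down:** I pressed the pedal down and it stayed locked. The tread read about 38 mm above the table. The trolley rolled about 20 mm forward while I pressed it.
- **Easel:** I took the farther board, leaned it on the easel and let go. It stayed standing.
- **Slot:** I took the board again by its top edge and lowered it into the middle slot until the bottom made contact. Its top was level with the two end boards, and the pedal was still down.
- **Brake up and roll:** I gripped the tread and lifted it until the brake sprang up (tread about 97 mm). Then I rolled the trolley by its handle, caged loosely between the fingers. It met the buffer with about 15 N. A second gentle push stopped at the same place with about 5 N.

In the last pictures the trolley is at the buffer, the board is standing, the pedal is up and the gripper is clear. The tape, sander, knife and tub read where they started, within a few mm. I compared the other tins and the brush only by eye.

**Measured disagreements:**
- **Travel:** the trolley moved only about 245 mm, not 280 mm. I think it started about 35 mm from the stop blocks, but I did not check that.
- **Buffer gap:** one zoomed top view hinted at a gap of about 2 mm at the buffer before the second push. The stop at the same place points to contact, though a gap of that size is hard to rule out in the picture.
- **Cameras:** the two cameras differed by up to 7 mm across the runway.

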